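# Stack the washed slide cases crosswise and mark the batch with the dye brush

### The job

Stack all the slide cases lid up on the drying mat so that air can pass between them: two parallel cases to a layer, the first layer along the mat's two yellow lines, the next crosswise along its two white lines, and so on by turns, each case centred over its line and on the mat, with the red case in the top layer (if alone in its layer, it may lie in the middle instead). Then mark the batch: take the cranked brush, dip its tip into the terracotta dye pot, dab the tip on the top of the red case, dip it into the white rinse beaker with the green bottom, and lay the brush back in the two forks of its rest, tip hanging down. Leave the pot and beaker standing upright, and do not displace or tip the other things on the bench.

Things in the scene. Friction and masses are not known exactly. Their poses are not given: they have to be found in the camera images.
- mat: square dark rubber drying mat 170 x 170 x 3 mm, fixed to the bench; origin at the centre of its underside, x and y along its sides. Lines are printed on it like a #: two yellow ones parallel to its x at y = +42 and -42 mm, two white ones parallel to its y at x = +42 and -42 mm. Stacked case centres lie 15, 39 and 63 mm above its origin in layers one to three
- case_red: the red slide case, a flat closed plastic case 130 x 34 x 24 mm (x, y, z), about 70 g; origin at its centre, x along its length, z up through the lid with the white paper label; lies lid up on the bench at the start
- case_a: a blue slide case, a flat closed plastic case 130 x 34 x 24 mm (x, y, z), about 70 g; origin at its centre, x along its length, z up through the lid with the white paper label; lies lid up on the bench at the start; may be absent (3 to 5 blue cases are there)
- case_b: a blue slide case, a flat closed plastic case 130 x 34 x 24 mm (x, y, z), about 70 g; origin at its centre, x along its length, z up through the lid with the white paper label; lies lid up on the bench at the start; may be absent (3 to 5 blue cases are there)
- case_c: a blue slide case, a flat closed plastic case 130 x 34 x 24 mm (x, y, z), about 70 g; origin at its centre, x along its length, z up through the lid with the white paper label; lies lid up on the bench at the start; may be absent (3 to 5 blue cases are there)
- case_d: a blue slide case, a flat closed plastic case 130 x 34 x 24 mm (x, y, z), about 70 g; origin at its centre, x along its length, z up through the lid with the white paper label; lies lid up on the bench at the start; may be absent (3 to 5 blue cases are there)
- case_e: a blue slide case, a flat closed plastic case 130 x 34 x 24 mm (x, y, z), about 70 g; origin at its centre, x along its length, z up through the lid with the white paper label; lies lid up on the bench at the start; may be absent (3 to 5 blue cases are there)
- brush: cranked brush, 50 g: a square wooden shaft 12 x 12 mm, 160 mm long (x from -85 to +75 mm), and at its +x end a round neck and bristle tip at right angles, down along -z (neck 14 mm, bristles 17 mm in diameter). Origin on the shaft's axis at the yellow grip band (34 mm long), within 15 mm of its centre of mass: take it there, fingers across y. Starts level in its rest, tip hanging down
- brush_tip (a point): end of the bristles (rigid), at (75, 0, -68) mm in the brush's frame
- rest: grey brush rest fixed to the bench: foot 150 x 70 x 8 mm, origin at the centre of its underside; two forked posts 10 mm thick at x = -55 and x = +45 mm, whose forks open upward, prongs 20 mm apart at the bottom and flaring to 40 mm apart at the top, z = 111 mm, fork floor at z = 85 mm. The brush lies in both forks along x with its origin at about (0, 0, 91) mm
- dye_pot: terracotta dye pot with a blue inside bottom, loose, 350 g, open at the top: 76 mm outside and 68 mm inside diameter at the rim, 55 mm high, inner floor 6 mm above the origin (centre of its underside)
- rinse_beaker: low white rinse beaker with a green inside bottom, loose, 350 g, open at the top: 76 mm outside and 68 mm inside diameter, 55 mm high, inner floor 6 mm above the origin (centre of its underside)
- jar_amber: bystander, to be left alone: small amber jar; origin at the centre of its underside, 44 mm wide, 65 mm high
- wash_bottle: bystander, to be left alone: white wash bottle; origin at the centre of its underside, 60 mm wide, 150 mm high
- petri: bystander, to be left alone: glass dish; origin at the centre of its underside, 90 mm wide, 16 mm high
- jar_white: bystander, to be left alone: small white jar; origin at the centre of its underside, 48 mm wide, 60 mm high
Things that resemble listed ones, but are neither listed nor needed, are in the scene too. Leave any turquoise look-alike of the case_b alone.

How it is judged:
By the outcome, as a careful person would: the job done as asked, in the order asked, and still so for the second after the job is handed in, with the robot touching nothing.
Of case_a, case_b, case_c, case_d, case_e only 3 to 5 are there at a start; the rules pass over those that are not, and their reading is None.
At some moment in a run one of dye_pot, rinse_beaker, case_red may be knocked a few centimetres aside while the robot is not near it.
It also fails if it takes over 210 s, if anything falls off the work surface, if the arm or the gripper's body presses on something with over 40 N, if the wrist force passes 120 N, or if a joint passes its speed limit or range.

### The arm

A 6-joint arm with a two-finger parallel gripper is mounted at the origin on the work surface. World frame = base frame: x ahead of the robot, y to its left, z up, the work surface at z = 0. Lengths are in m, angles in rad, forces in N, time in s.
With the tool pointing down it reaches from about 0.225 to 0.725 m from the base axis. Payload 3.1 kg.
Tool frame: the origin (TCP) lies at the centre of the arm's flange, where the gripper is bolted on; the fingertips stand 173 mm ahead of it and the grasp point (between the pads) lies 155 mm ahead of it (r.hold_point_z is the distance from the TCP to the grasp point, in m); z points along the fingers, y is the line along which they close (so a half turn about z gives the same grasp; the last joint's range is limited). The gripper opens to 85 mm and grips with 20 to 120 N. Pads are 22 mm wide; open, the fingers measure 114 mm over their backs; the gripper's body (76 mm by 85 mm) begins 54 mm behind the grasp point. The pads swing forward as they close: fully open they stand 13 mm farther back than shut.
Start: joints at [1.117, 0.048, 0.099, 1.622, 0, 1.443], TCP at [0.168, 0.497, 0.405] pointing down, gripper open.
Joint ranges: [-2.91, 2.91], [-0.99, 1.94], [-1.21, 1.42], [-2.12, 2.29], [-1.49, 1.47], [-3.14, 3.14]. Speed limits (rad/s): [2.79, 2.79, 3.14, 3.14, 3.14, 3.14].

### API

Orientations are given as a unit quaternion [w, x, y, z].
In Python, from plant import r gives the robot as it stands.
- The arm moves only by the tool play_rows, never from a script. Its argument "rows" is a list of rows, each a list of 3 entries, a list of its own where there are three numbers: the shift along the tool's x, y, z normalised to -1 to 1, where 1 is 0.15 m, then the turn, a rotation vector about the tool's x, y, z normalised to -1 to 1, where 1 is 2 pi rad, then the opening, from -1 (shut) to 1 (fully open). In form: [[[tx, ty, tz], [ax, ay, az], gripper], ...]. A call has 1 to 12 rows; each row shifts and turns the commanded pose from where the row before left it, along the tool's axes as they then stand; what a row does not reach is not made up. A row lasts 1/8 s, in which the tool goes at most 62.5 mm and 10.7 degrees, less where a joint would pass 70% of its speed; a pose out of reach is approached as far as the arm can. A call with a number of a shift or a turn outside -1 to 1 is refused whole. A call with a gripper value outside its range is refused whole. The fingers move at their own pace and stop on an object; "squeeze" is the grip in N (left out, the last holds). Time passes only in rows, so rows that do not move let the fingers close. It gives the time, the measured TCP pose, the force, the opening and the grip force at its end, in the units of the state.
- r.read_state(): the state, without advancing time (a new reading comes with each control period).
- r.read_camera(name): name is "scene" or "top" or "wrist"; returns a dict with "image" (384x512x3 uint8, red, green, blue), "range_z" (384x512 float32, m along the optical axis (not along the pixel's ray), 0 where there is no reading), "fx", "fy", "cx", "cy" (pixels), "D" ([k1, k2, p1, p2, k3] as OpenCV has them; the pictures are not rectified), "camera_from_world" (4x4, takes a point from world to camera coordinates); the wrist camera has in their place "tool_from_camera" (4x4, takes a point from camera to tool coordinates, whose origin is the TCP and whose axes are the flange's). Camera axes: x right, y down, z forward; pixel columns grow to the right and rows downward; lengths in m; the calibration is good to about 2 mm. A picture is of the moment at which its call begins: read the wrist's pose just before it.
- r.job_done(): hands the job in; it is judged then, once.
Trained networks look in the newest picture that a camera, given by its name, has taken for a name from the list of things; names that differ only in an ending like _2 or _b are one class to them, and where a whole thing is asked for, a point or a joint stands for the part that bears it (a point fixed in the world has none). Each returns a list of dicts, best first, with "confidence" (0 to 1); they miss things now and then, are a little off and sometimes report something else, mostly with a low value. They report only what shows in the picture. A call takes as long as a camera call. They do not tell look-alikes from the thing itself.
- r.search_frame(camera, target): "centre" ([column, row] in pixels, amid what is visible of it).
- r.silhouettes(camera, target): "mask" (384x512 bool, what is visible of it) and "centre" ([column, row] in pixels, amid what is visible of it).
The state is a dict: "time_s": time; "joint_pos": joint angles; "joint_velocities": joint speeds; "joint_efforts": joint torques, N m; "tcp_pos": TCP position; "orientation": TCP orientation; "contact_force": force on the tool from outside, world axes, zero at the start; "moment": the same for the moment, N m; "opening": finger opening in m; "finger_force": force on a finger pad.
Only numpy, scipy, OpenCV 4.12 (cv2) and the standard library are available. Lean on these libraries where they do the work, as an engineer would, in place of code of your own. Each camera call takes 0.05 s, during which the arm holds its last target. There are 200 camera calls.

## Working session

There is one attempt and no reset: what is moved stays moved. The work goes in short steps, Python scripts to look and compute and a tool call to move; the robot and the scene stay as the last step left them, time stands still between calls to the robot, and variables do not carry over. Pictures are saved under pics/ and viewed, at most 14 in all, crops included, and the job is handed in when it is done.

Besides the shell and the picture viewer there is one more tool, called after "Request:" as name([rows], argument=value, ...), one row to a line, values as JSON. play_rows: Moves the arm, as the interface text tells. Scaled input: -1 to 1 covers 0.15 m each way for a shift and 2 pi rad each way for a turn. Its arguments: {"type":"object","properties":{"rows":{"type":"array","items":{"type":"array"}},"squeeze":{"type":"number"}},"required":["rows"]}

```bash
ls; mkdir -p pics; cat > h.py <<'E'
import numpy as np, cv2
from plant import r
from scipy.spatial.transform import Rotation as R
def q2R(q): return R.from_quat([q[1],q[2],q[3],q[0]]).as_matrix()
def grab(name):
    s=r.read_state(); c=r.read_camera(name)
    if name=='wrist':
        T=np.eye(4);T[:3,:3]=q2R(s['orientation']);T[:3,3]=s['tcp_pos']
        c['wfc']=T@np.array(c['tool_from_camera'])
    else: c['wfc']=np.linalg.inv(np.array(c['camera_from_world']))
    c['K']=np.array([[c['fx'],0,c['cx']],[0,c['fy'],c['cy']],[0,0,1.]])
    return c
def cloud(c):
    h,w=c['range_z'].shape
    v,u=np.mgrid[:h,:w]
    p=np.stack([u,v],-1).reshape(-1,1,2).astype(np.float64)
    n=cv2.undistortPoints(p,c['K'],np.array(c['D'],float)).reshape(h,w,2)
    z=c['range_z'].astype(float)
    P=np.dstack([n*z[...,None],z])
    W=P@c['wfc'][:3,:3].T+c['wfc'][:3,3]
    W[z==0]=np.nan
    return W
def proj(c,pts):
    T=np.linalg.inv(c['wfc']); rv=cv2.Rodrigues(T[:3,:3])[0]
    return cv2.projectPoints(np.array(pts,float).reshape(-1,1,3),rv,T[:3,3],c['K'],np.array(c['D'],float))[0].reshape(-1,2)
E
python3 - <<'E'
from h import *
ims=[]
s=r.read_state(); print(s)
for n in ['scene','top']:
    c=grab(n); np.savez('pics/%s0.npz'%n,W=cloud(c),im=c['image']); cv2.imwrite('pics/%s0.png'%n,cv2.resize(c['image'][...,::-1],(800,600)))
    print(n,c['wfc'].round(3).tolist(),c['fx'],c['D'])
    W=cloud(c)
    for t in ['mat','case_red','case_a','brush','rest','dye_pot','rinse_beaker','jar_amber','wash_bottle','petri','jar_white']:
        for d in r.silhouettes(n,t):
            m=d['mask']; P=W[m]; P=P[~np.isnan(P[:,0])]
            print(n,t,round(d['confidence'],2),np.round(d['centre']),m.sum(),np.nanmedian(P,0).round(3) if len(P) else None, np.percentile(P[:,2],95).round(3) if len(P) else None)
E
```

```text
pics
{'time_s': 0.0, 'joint_pos': array([1.11719927e+00, 4.87489505e-02, 9.75473045e-02, 1.62201624e+00,
       9.50533748e-06, 1.44300257e+00]), 'joint_velocities': array([ 0.00106293, -0.00057123, -0.00041452, -0.0013664 ,  0.00154845,
        0.00166869]), 'joint_efforts': array([-2.35447573e-03, -3.38792038e+01,  3.20009422e+01,  2.07327266e-02,
       -5.06624383e-04,  1.07238480e-05]), 'tcp_pos': array([0.1679475 , 0.49718076, 0.40349228]), 'orientation': array([-3.51584488e-04,  1.62182005e-01,  9.86760118e-01, -1.15861675e-03]), 'contact_force': array([ 0.52332383,  0.14605868, -0.666647  ]), 'moment': array([ 0.01955859,  0.03973617, -0.02451351]), 'finger_force': 0.0, 'opening': 0.0853095672227277}
scene [[-0.149, 0.616, -0.774, 1.531], [0.989, 0.102, -0.109, 0.151], [0.012, -0.781, -0.624, 0.842], [0.0, 0.0, 0.0, 1.0]] 367.2706682182189 [-0.04029925  0.          0.          0.          0.        ]
scene mat 0.87 [243. 196.] 1458 [ 0.543 -0.028  0.004] 0.006
scene mat 0.28 [143. 178.] 510 [ 0.53  -0.398  0.01 ] 0.072
scene case_red 0.61 [332. 180.] 251 [0.432 0.287 0.023] 0
[... 1701 characters left out ...]
] 284 [ 0.531 -0.405  0.096] 0.1
top rest 0.79 [390. 213.] 773 [ 0.53  -0.397  0.009] 0.088
top rest 0.6 [349. 236.] 536 [ 0.444 -0.263  0.01 ] 0.057
top rest 0.31 [387. 154.] 231 [ 0.702 -0.367  0.061] 0.069
top dye_pot 0.81 [349. 181.] 474 [ 0.627 -0.253  0.009] 0.055
top jar_amber 0.47 [385. 157.] 215 [ 0.7   -0.368  0.062] 0.069
top jar_amber 0.35 [178. 247.] 462 [0.408 0.287 0.025] 0.029
top wash_bottle 0.58 [212. 131.] 375 [0.757 0.174 0.103] 0.152
top petri 0.93 [255. 145.] 572 [0.736 0.045 0.01 ] 0.018
top petri 0.38 [384. 158.] 199 [ 0.701 -0.368  0.063] 0.069
top jar_white 0.54 [123. 203.] 212 [0.533 0.459 0.058] 0.064
top jar_white 0.21 [399. 206.] 274 [ 0.53  -0.405  0.096] 0.101
```

```bash
python3 - <<'E'
import cv2,numpy as np
im=np.load('pics/top0.npz')['im']; cv2.imwrite('pics/top_crop.png',cv2.resize(im[90:330,80:440][...,::-1],(800,533),interpolation=cv2.INTER_CUBIC))
E
```

```text
(no output)
```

View pics/top_crop.png

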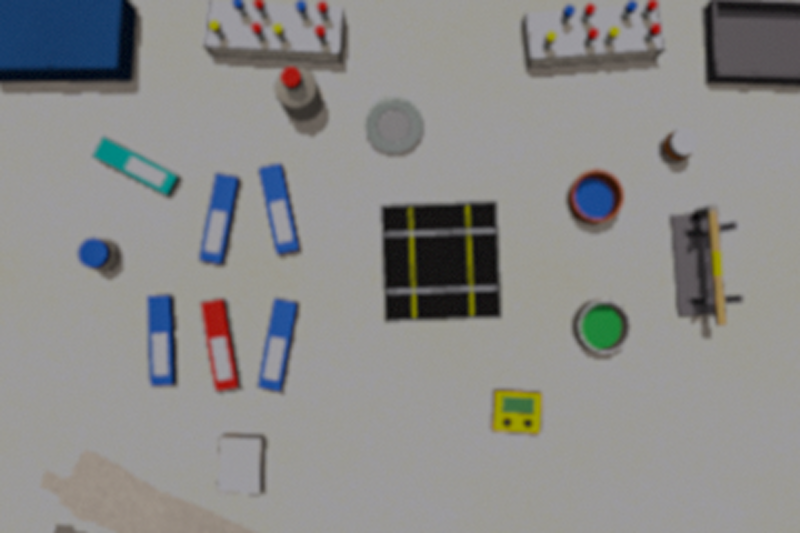

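View pics/scene0.png

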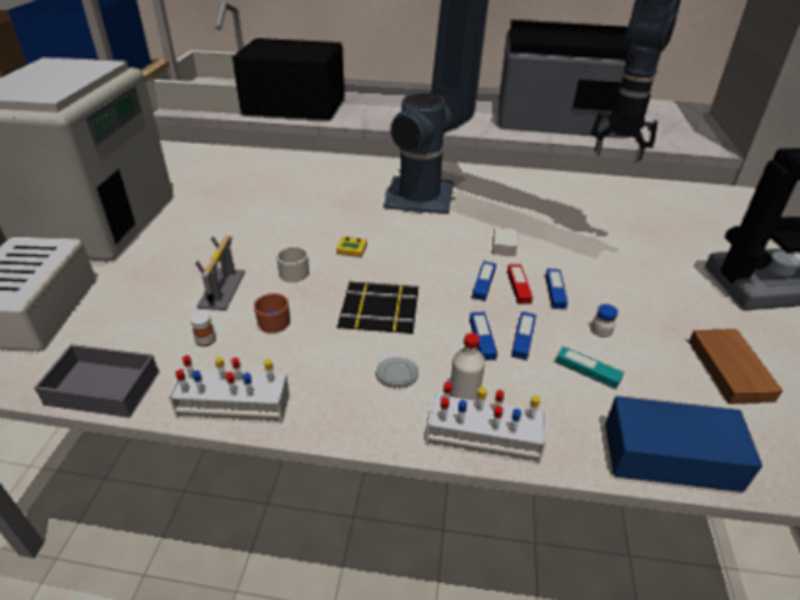

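The crop shows four blue cases at (219,218), (279,210), (160,340), (278,344), and red at (220,345). The turquoise look-alike at (137,166) is to be left alone. The mat is at (440,261) with yellow lines running along world x. The terracotta pot with blue inside is at (596,198), the green-bottom beaker at (602,326), and the brush and rest at (705,265).

```bash
cat >> h.py <<'E'
def fitrect(P2):
    # P2 Nx2 metres -> centre, (long,short), yaw of long side
    (cx,cy),(w,h),a=cv2.minAreaRect((P2*1000).astype(np.float32))
    if h>w: w,h,a=h,w,a+90
    a=(a+90)%180-90
    return np.round([cx,cy,w,h,a],1)
def cases(c,zlo=.019,zhi=.032,save=None,mina=80):
    W=cloud(c); im=c['image']; hsv=cv2.cvtColor(im,cv2.COLOR_RGB2HSV)
    out=[]
    ok=(W[...,2]>zlo)&(W[...,2]<zhi)&(W[...,0]>.2)&(W[...,0]<.8)
    ok=cv2.morphologyEx(ok.astype(np.uint8),cv2.MORPH_OPEN,np.ones((3,3),np.uint8))
    n,l,st,_=cv2.connectedComponentsWithStats(ok)
    for i in range(1,n):
        m=l==i
        if m.sum()<mina: continue
        P=W[m]; f=fitrect(P[:,:2]); 
        if f[2]<90 or f[2]>160 or f[3]<20 or f[3]>50: continue
        out.append((f,np.median(hsv[m][:,0]),np.median(P[:,2]).round(4),m))
    return out
E
python3 - <<'E'
from h import *
for n in ['top','scene','wrist']:
    c=grab(n)
    if n=='wrist': print(np.array(c['tool_from_camera']).round(3).tolist(),c['fx'],c['wfc'].round(3)[:3,3]); cv2.imwrite('pics/w0.png',c['image'][...,::-1])
    for f,h,z,m in cases(c): print(n,f,h,z,m.sum())
    W=cloud(c)
    if n!='wrist':
      for d in r.silhouettes(n,'mat')[:1]:
        P=W[d['mask']]; P=P[(P[:,2]<.012)]
        im=c['image']; 
        print(n,'mat',fitrect(P[:,:2]),np.nanmedian(P[:,2]))
E
```

```text
top [667.3 424.3 132.   35.2  62.6] 89.0 0.0248 386
top [606.4 208.3 128.9  34.2  13.6] 111.0 0.0246 391
top [591.7 296.1 126.8  35.8  -9.1] 111.0 0.0249 377
top [413.9 376.  126.1  37.1   4.1] 111.0 0.0251 428
top [408.7 288.4 131.   34.2  12.5] 2.0 0.0247 405
top [411.2 205.2 130.5  34.8  -9.1] 111.0 0.025 429
top mat [535.1 -29.9 176.5 172.9 -86.6] 0.0034347007206920743
scene [413.1 204.1 132.4  34.   -8.9] 109.0 0.0243 193
scene [412.1 288.9 129.2  34.6  11.9] 2.0 0.0245 206
scene [415.8 375.6 129.   33.8   4.2] 109.0 0.0242 207
scene [609.3 208.1 132.5  34.8  13. ] 109.0 0.0241 271
scene [592.7 295.7 130.9  33.9  -9.1] 109.0 0.0241 271
scene [670.  424.4 128.6  38.1  62.8] 89.0 0.0233 342
scene mat [532.1 -29.6 183.9 169.4   2.2] 0.00348480622166375
[[0.0, -0.948, -0.319, 0.083], [1.0, 0.0, -0.0, 0.001], [0.001, -0.319, 0.948, 0.03], [0.0, 0.0, 0.0, 1.0]] 328.01952556596507 [0.09  0.525 0.374]
```

```bash
cat > plan.py <<'E'
# usage: go([(x,y,z,psi_deg,step_mm),...]) mm; psi = world heading of tool y. Prints n x [shift],[turn]
from h import *
def cur():
    s=r.read_state(); M=q2R(s['orientation'])
    return np.array(s['tcp_pos'])*1000, np.degrees(np.arctan2(M[1,1],M[0,1])), M, s
def go(wps):
    p,psi,M,s=cur()
    print('t',round(s['time_s'],1),'at',p.round(1),'psi',round(psi,2),'tilt',np.degrees(M[:2,2]).round(2),'open',round(s['opening']*1000,1))
    for x,y,z,ps,step in wps:
        d=np.array([x,y,z])-p; dps=(ps-psi)
        nt=int(np.ceil(abs(dps)/10)) if abs(dps)>.3 else 0
        if nt: print('  %d x [[0,0,0],[0,0,%.4f]]'%(nt,-dps/nt/360)); psi=ps
        c,sn=np.cos(np.radians(psi)),np.sin(np.radians(psi))
        ty=d@[c,sn,0]; tx=d@[-sn,c,0]; tz=-d[2]
        n=max(1,int(np.ceil(np.linalg.norm(d)/step)))
        print('  %d x [[%.3f,%.3f,%.3f],[0,0,0]]   -> %s'%(n,tx/n/150,ty/n/150,tz/n/150,(x,y,z,round(ps,1))))
        p=np.array([x,y,z],float)
E
python3 -c "
from plan import *
go([(490,-150,420,93,55)])"
```

```text
t 1.4 at [168.  497.4 404.7] psi 71.33 tilt [0. 0.] open 85.1
  3 x [[0,0,0],[0,0,-0.0201]]
  14 x [[-0.137,-0.316,-0.007],[0,0,0]]   -> (490, -150, 420, 93)
```

Request:
play_rows([
  [[0,0,0],[0,0,-0.02],1],
  [[0,0,0],[0,0,-0.02],1],
  [[0,0,0],[0,0,-0.02],1],
  [[-0.137,-0.316,-0.007],[0,0,0],1],
  [[-0.137,-0.316,-0.007],[0,0,0],1],
  [[-0.137,-0.316,-0.007],[0,0,0],1],
  [[-0.137,-0.316,-0.007],[0,0,0],1],
  [[-0.137,-0.316,-0.007],[0,0,0],1],
  [[-0.137,-0.316,-0.007],[0,0,0],1],
  [[-0.137,-0.316,-0.007],[0,0,0],1],
  [[-0.137,-0.316,-0.007],[0,0,0],1],
  [[-0.137,-0.316,-0.007],[0,0,0],1],
])

```text
time_s: 2.95
tcp_pos: [0.375, 0.0792, 0.4145]
orientation: [0.001, -0.026, 1.0, 0.0]
contact_force: [0.8, 0.5, 0.5]
opening: 0.0854
finger_force: 0.0
```

Request:
play_rows([
  [[-0.137,-0.316,-0.007],[0,0,0],1],
  [[-0.137,-0.316,-0.007],[0,0,0],1],
  [[-0.137,-0.316,-0.007],[0,0,0],1],
  [[-0.137,-0.316,-0.007],[0,0,0],1],
  [[-0.137,-0.316,-0.007],[0,0,0],1],
  [[0,0,0],[0,0,0],1],
  [[0,0,0],[0,0,0],1],
])

```text
time_s: 3.82
tcp_pos: [0.4891, -0.1505, 0.4192]
orientation: [-0.0, -0.025, 1.0, 0.0]
contact_force: [-0.4, 0.3, 0.3]
opening: 0.0858
finger_force: 0.0
```

```bash
python3 - <<'E'
from plan import *
p,psi,M,s=cur(); print(s['time_s'],p,psi)
c=grab('wrist'); W=cloud(c); im=c['image']; np.savez('pics/w1.npz',W=W,im=im)
cv2.imwrite('pics/w1.png',cv2.resize(im[...,::-1],(800,600)))
hsv=cv2.cvtColor(im,cv2.COLOR_RGB2HSV); L=(W[...,2]<.008)&(abs(W[...,0]-.535)<.12)&(abs(W[...,1]+.03)<.12)
y=L&(hsv[...,0]>20)&(hsv[...,0]<38)&(hsv[...,1]>130)
n,l,st,_=cv2.connectedComponentsWithStats(y.astype(np.uint8))
for i in range(1,n):
    if st[i,4]>60: print('yellow',st[i],fitrect(W[l==i][:,:2]))
dark=L&(hsv[...,2]<70)
k=cv2.morphologyEx(dark.astype(np.uint8),cv2.MORPH_CLOSE,np.ones((15,15),np.uint8))
k=cv2.morphologyEx(k,cv2.MORPH_OPEN,np.ones((9,9),np.uint8))
print('mat',fitrect(W[(k>0)&L][:,:2]),np.nanmedian(W[(k>0)&L][:,2]))
for t in ['dye_pot','rinse_beaker','brush','rest']:
    for d in r.silhouettes('wrist',t)[:2]:
        P=W[d['mask']]; P=P[~np.isnan(P[:,0])]; hi=P[P[:,2]>np.percentile(P[:,2],97)-.004]
        print(t,round(d['confidence'],2),d['centre'],cv2.minEnclosingCircle((hi[:,:2]*1000).astype(np.float32)),np.percentile(P[:,2],97),fitrect(hi[:,:2]))
E
```

```text
3.825 [ 489.14067505 -150.51495453  419.24347307] 92.90902481416212
yellow [316 131   8  34 183] [472.9 -72.9  39.3   6.7   2.6]
yellow [387 131  10  35 205] [469.5  11.2  40.1   7.8   2.2]
yellow [378 167  14  62 373] [532.   14.2  79.8   8.2   2.2]
yellow [312 168   9  61 327] [536.9 -69.9  79.5   7.2   2.4]
yellow [310 232   7  27 138] [600.  -66.7  37.5   7.1   3.1]
yellow [374 232   9  27 153] [596.   17.2  38.7   7.8   2.5]
mat [534.1 -28.1 168.6 168.3 -87.2] 0.0034669965300767602
dye_pot 0.88 [175.9, 265.6] ((573.1732788085938, -221.2738037109375), 95.60401916503906) 0.05629081401505576 [ 571.2 -236.6  188.2   67.3   -7.4]
rinse_beaker 0.65 [150.6, 115.5] ((441.3605041503906, -257.3642272949219), 38.23054885864258) 0.05615056334447802 [ 441.4 -256.5   74.5   73.3   63. ]
brush 0.57 [21.8, 255.9] ((590.916259765625, -393.8044738769531), 19.326171875) 0.09766217813143399 [ 592.  -390.2   38.6   12.3  -16.6]
rest 0.76 [36.6, 182.8] ((577.930908203125, -394.845703125), 15.888463020324707) 0.0857382696516647 [ 576.4 -389.7   30.9   20.8   12.1]
```

View pics/w1.png

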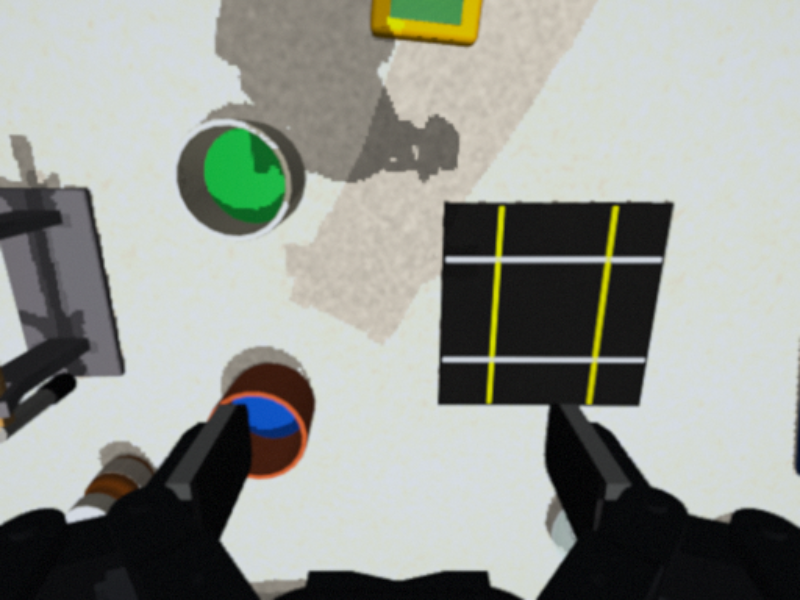

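The wrist view shows the mat's lines clearly: yellow at (495,300) and (603,300), white at (555,260) and (543,359). The green beaker is at (240,178) and the blue-bottom pot at (262,430). Measured mat centre is (534.3, -28.0), yaw 2.75°.

```bash
python3 -c "
from plan import *
go([(412,204.7,240,81,50),(412,204.7,177,81,25),(412,204.7,260,81,45),(536.3,-70,260,92.75,50),(536.3,-70,180.5,92.75,30),(536.3,-70,260,92.75,45),(608,208.2,240,103.3,50),(608,208.2,177,103.3,25),(608,208.2,260,103.3,45),(532.3,14,260,92.75,50),(532.3,14,180.5,92.75,30),(532.3,14,260,92.75,45)])"
```

```text
t 4.1 at [ 489.  -149.6  419.9] psi 93.02 tilt [ 0.05 -0.02] open 85.5
  2 x [[0,0,0],[0,0,0.0167]]
  9 x [[0.097,0.250,0.133],[0,0,0]]   -> (412, 204.7, 240, 81)
  3 x [[0.000,0.000,0.140],[0,0,0]]   -> (412, 204.7, 177, 81)
  2 x [[0.000,0.000,-0.277],[0,0,0]]   -> (412, 204.7, 260, 81)
  2 x [[0,0,0],[0,0,-0.0163]]
  7 x [[-0.106,-0.267,-0.000],[0,0,0]]   -> (536.3, -70, 260, 92.8)
  3 x [[0.000,0.000,0.177],[0,0,0]]   -> (536.3, -70, 180.5, 92.8)
  2 x [[0.000,0.000,-0.265],[0,0,0]]   -> (536.3, -70, 260, 92.8)
  2 x [[0,0,0],[0,0,-0.0147]]
  6 x [[-0.149,0.282,0.022],[0,0,0]]   -> (608, 208.2, 240, 103.3)
  3 x [[0.000,0.000,0.140],[0,0,0]]   -> (608, 208.2, 177, 103.3)
  2 x [[0.000,0.000,-0.277],[0,0,0]]   -> (608, 208.2, 260, 103.3)
  2 x [[0,0,0],[0,0,0.0147]]
  5 x [[0.113,-0.254,-0.000],[0,0,0]]   -> (532.3, 14, 260, 92.8)
  3 x [[0.000,0.000,0.177],[0,0,0]]   -> (532.3, 14, 180.5, 92.8)
  2 x [[0.000,0.000,-0.265],[0,0,0]]   -> (532.3, 14, 260, 92.8)
```

Request:
play_rows([
  [[0,0,0],[0,0,0.0167],1],
  [[0,0,0],[0,0,0.0167],1],
  [[0.097,0.25,0.133],[0,0,0],1],
  [[0.097,0.25,0.133],[0,0,0],1],
  [[0.097,0.25,0.133],[0,0,0],1],
  [[0.097,0.25,0.133],[0,0,0],1],
  [[0.097,0.25,0.133],[0,0,0],1],
  [[0.097,0.25,0.133],[0,0,0],1],
  [[0.097,0.25,0.133],[0,0,0],1],
  [[0.097,0.25,0.133],[0,0,0],1],
  [[0.097,0.25,0.133],[0,0,0],1],
  [[0,0,0],[0,0,0],1],
], squeeze=35)

```text
time_s: 5.58
tcp_pos: [0.4111, 0.2053, 0.2382]
orientation: [-0.002, 0.076, 0.997, -0.0]
contact_force: [0.8, -0.2, -0.0]
opening: 0.0858
finger_force: 0.0
```

Request:
play_rows([
  [[0,0,0.14],[0,0,0],1],
  [[0,0,0.14],[0,0,0],1],
  [[0,0,0.14],[0,0,0],1],
  [[0,0,0],[0,0,0],1],
  [[0,0,0],[0,0,0],-1],
  [[0,0,0],[0,0,0],-1],
  [[0,0,0],[0,0,0],-1],
  [[0,0,0],[0,0,0],-1],
  [[0,0,0],[0,0,0],-1],
  [[0,0,0],[0,0,0],-1],
])

```text
time_s: 6.82
tcp_pos: [0.4141, 0.2035, 0.1781]
orientation: [0.001, 0.079, 0.997, 0.0]
contact_force: [-0.2, 0.5, 6.3]
opening: 0.0334
finger_force: 37.4
```

Request:
play_rows([
  [[0,0,-0.1],[0,0,0],-1],
  [[0,0,-0.22],[0,0,0],-1],
  [[0,0,-0.233],[0,0,0],-1],
  [[0,0,0],[0,0,0],-1],
])

```text
time_s: 7.32
tcp_pos: [0.4146, 0.2038, 0.2634]
orientation: [0.003, 0.079, 0.997, 0.001]
contact_force: [-0.6, -0.3, -0.8]
opening: 0.0331
finger_force: 36.6
```

```bash
python3 -c "
from plan import *
go([(536.3,-70,260,92.75,50),(536.3,-70,181,92.75,30),(536.3,-70,260,92.75,45)])"
```

```text
t 7.3 at [414.6 203.8 263.4] psi 80.92 tilt [0.36 0.12] open 33.1
  2 x [[0,0,0],[0,0,-0.0164]]
  6 x [[-0.120,-0.310,0.004],[0,0,0]]   -> (536.3, -70, 260, 92.8)
  3 x [[0.000,0.000,0.176],[0,0,0]]   -> (536.3, -70, 181, 92.8)
  2 x [[0.000,0.000,-0.263],[0,0,0]]   -> (536.3, -70, 260, 92.8)
```

Request:
play_rows([
  [[0,0,0],[0,0,-0.0164],-1],
  [[0,0,0],[0,0,-0.0164],-1],
  [[-0.12,-0.31,0],[0,0,0],-1],
  [[-0.12,-0.31,0],[0,0,0],-1],
  [[-0.12,-0.31,0],[0,0,0],-1],
  [[-0.12,-0.31,0],[0,0,0],-1],
  [[-0.12,-0.31,0],[0,0,0],-1],
  [[-0.12,-0.31,0],[0,0,0],-1],
  [[0,0,0],[0,0,0],-1],
  [[0,0,0.2],[0,0,0],-1],
  [[0,0,0.2],[0,0,0],-1],
  [[0,0,0],[0,0,0],-1],
])

```text
time_s: 8.82
tcp_pos: [0.5317, -0.0688, 0.1957]
orientation: [-0.005, -0.024, 1.0, 0.001]
contact_force: [-0.7, 1.3, -0.1]
opening: 0.0335
finger_force: 36.6
```

```bash
python3 -c "
from plan import *
go([(536.3,-70,181,92.75,30)])
c=grab('wrist'); p,psi,M,s=cur()
cv2.imwrite('pics/w2.png',c['image'][...,::-1])
W=cloud(c); hsv=cv2.cvtColor(c['image'],cv2.COLOR_RGB2HSV)
m=(hsv[...,0]>105)&(hsv[...,0]<118)&(hsv[...,1]>100)&(abs(W[...,0]-.536)<.1)&(abs(W[...,1]+.07)<.06)
P=W[m]; print(m.sum(),fitrect(P[:,:2]),np.nanmedian(P[:,2]))
"
```

```text
t 8.8 at [531.7 -68.8 195.7] psi 92.77 tilt [-0.52  0.16] open 33.5
  1 x [[-0.030,-0.010,0.098],[0,0,0]]   -> (536.3, -70, 181, 92.8)
13401 [534.8 -60.9 155.4 108.3  23.6] 0.042160086619389095
```

View pics/w2.png

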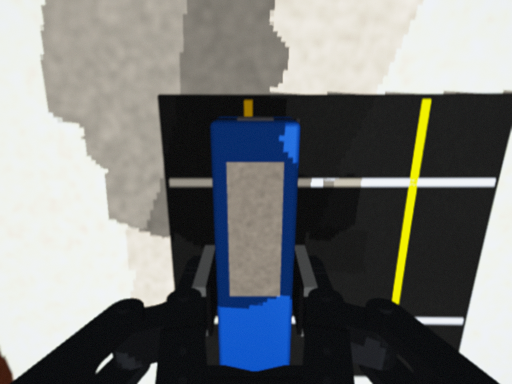

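Request:
play_rows([
  [[0,0,0],[0,0,0],-1],
  [[0,0,0],[0,0,0],-1],
  [[0,0,0],[0,0,0],-1],
  [[0,0,0],[0,0,0],-1],
])

```text
time_s: 9.38
tcp_pos: [0.5347, -0.0703, 0.2004]
orientation: [0.0, -0.024, 1.0, -0.0]
contact_force: [-0.1, 0.6, -1.8]
opening: 0.0331
finger_force: 36.6
```

```bash
python3 -c "
from plan import *
go([(536.3,-70,181,92.75,30)])
c=grab('wrist'); go([(536.3,-70,181,92.75,30)])
W=cloud(c); 
m=(abs(W[...,0]-.536)<.1)&(abs(W[...,1]+.07)<.024)&(W[...,2]>.036)&(W[...,2]<.05)
P=W[m]; print(m.sum(),fitrect(P[:,:2]),np.nanmedian(P[:,2]))
h=P[:,0]<.49
print(fitrect(P[h][:,:2]), P[:,0].min(), np.linalg.lstsq(np.c_[P[:,:2],np.ones(len(P))],P[:,2],rcond=None)[0])
"
```

```text
t 9.4 at [534.7 -70.3 200.4] psi 92.72 tilt [ 0.06 -0.02] open 33.1
  1 x [[-0.011,0.002,0.129],[0,0,0]]   -> (536.3, -70, 181, 92.8)
t 9.4 at [534.6 -70.3 200.2] psi 92.71 tilt [ 0.03 -0.01] open 33.1
  1 x [[-0.012,0.002,0.128],[0,0,0]]   -> (536.3, -70, 181, 92.8)
20503 [523.1 -69.8 118.   46.3   3.3] 0.0468888576425215
[477.2 -72.1  34.8  26.2 -88.7] 0.4638871404707035 [ 0.00489094 -0.00172178  0.04408132]
```

```bash
python3 -c "
from plan import *
c=grab('wrist'); 
W=cloud(c); hsv=cv2.cvtColor(c['image'],cv2.COLOR_RGB2HSV)
# case near edge, per-column
for y0 in (-.085,-.075,-.065):
    m=(abs(W[...,1]-y0)<.003)&(W[...,2]>.04)&(W[...,2]<.055)
    m2=(abs(W[...,1]-y0)<.003)&(hsv[...,2]<60)&(W[...,2]<.01)
    print(y0,'case x',np.percentile(W[m][:,0],[0.5,2]),'mat x',np.percentile(W[m2][:,0],[0.5,2]))
y=(W[...,2]<.008)&(hsv[...,0]>20)&(hsv[...,0]<38)&(hsv[...,1]>130)&(abs(W[...,1]+.03)<.12)&(W[...,0]>.44)
n,l,st,_=cv2.connectedComponentsWithStats(y.astype(np.uint8))
for i in range(1,n):
    if st[i,4]>60: print('yellow',st[i],fitrect(W[l==i][:,:2]))
w=(W[...,2]<.008)&(hsv[...,2]>150)&(hsv[...,1]<50)&(abs(W[...,1]+.03)<.07)&(W[...,0]>.46)&(W[...,0]<.6)
n,l,st,_=cv2.connectedComponentsWithStats(w.astype(np.uint8))
for i in range(1,n):
    if st[i,4]>60: print('white',st[i],fitrect(W[l==i][:,:2]))
"
```

```text
-0.085 case x [0.46555456 0.46627712] mat x [0.45244115 0.45257959]
-0.075 case x [0.46465303 0.46545796] mat x [0.45197906 0.45203468]
-0.065 case x [0.46451019 0.46525047] mat x [0.45153373 0.45166252]
yellow [412  86  23  80 867] [468.7  10.9  38.6   6.9   1.8]
yellow [248  88  11  28 280] [460.1 -73.5  12.7   4.9   2.4]
yellow [ 391  175   29  129 1234] [532.5  14.2  79.5   6.3   3. ]
white [ 299  166  174    9 1481] [491.2  -4.1  88.1   5.  -87.5]
white [399 304  38   7 232] [573.6  29.4  20.8   5.5 -87.9]
```

Request:
play_rows([
  [[-0.04,0,0.05],[0,0,0],-1],
  [[0,0,0.05],[0,0,0],-1],
  [[0,0,0.032],[0,0,0],-1],
  [[0,0,0],[0,0,0],-1],
  [[0,0,0],[0,0,0],-1],
  [[0,0,0],[0,0,0],0.3],
  [[0,0,0],[0,0,0],0.6],
  [[0,0,0],[0,0,0],1],
  [[0,0,0],[0,0,0],1],
])

```text
time_s: 10.6
tcp_pos: [0.5404, -0.07, 0.1797]
orientation: [-0.0, -0.024, 1.0, 0.0]
contact_force: [0.4, 0.2, 0.6]
opening: 0.0855
finger_force: 0.0
```

Request:
play_rows([
  [[0,0,-0.1],[0,0,0],1],
  [[0,0,-0.25],[0,0,0],1],
  [[0,0,-0.33],[0,0,0],1],
  [[0,0,-0.33],[0,0,0],1],
  [[0,0,-0.33],[0,0,0],1],
  [[0.1,0.2,-0.2],[0,0,0],1],
  [[0,0,0],[0,0,0],1],
  [[0,0,0],[0,0,0],1],
  [[0,0,0],[0,0,0],1],
  [[0,0,0],[0,0,0],1],
])

```text
time_s: 11.85
tcp_pos: [0.524, -0.0411, 0.4094]
orientation: [-0.001, -0.023, 1.0, 0.0]
contact_force: [0.2, 0.1, 0.6]
opening: 0.0857
finger_force: 0.0
```

```bash
cat >> h.py <<'E'
def report(names=('wrist','top'),zlo=.019,zhi=.032):
    for n in names:
        c=grab(n); hs=cv2.cvtColor(c['image'],cv2.COLOR_RGB2HSV)
        for f,h,z,m in cases(c,zlo,zhi): 
            q=np.linalg.inv(np.array([[.99885,-.04798],[.04798,.99885]]))@(f[:2]-[534.3,-28.])
            print(n,f,h,z,m.sum(),'matxy',q.round(1) if abs(q).max()<120 else '')
E
python3 -c "
from plan import *
report()
report(('scene',))
go([(608,208.2,240,103.3,50),(608,208.2,178,103.3,25),(608,208.2,240,103.3,45)])"
```

```text
wrist [535.1 -69.  130.   34.4   2.7] 109.0 0.0275 3534 matxy [ -1.2 -41. ]
wrist [606.7 208.3 131.7  34.9  13.5] 109.0 0.0244 3131 matxy 
top [667.3 423.8 135.4  34.6  63.1] 89.0 0.0247 385 matxy 
top [606.3 207.8 128.9  34.1  13.3] 111.0 0.0245 408 matxy 
top [590.6 296.6 124.5  35.8  -9.2] 111.0 0.0247 395 matxy 
top [414.  375.6 126.1  36.    3.7] 111.0 0.0249 415 matxy 
top [408.1 288.4 132.6  34.2  12.8] 2.0 0.0246 393 matxy 
scene [412.5 288.7 131.2  33.3  11.5] 1.0 0.0241 203 matxy 
scene [414.3 375.3 132.8  35.6   3.1] 109.0 0.0242 207 matxy 
scene [540.4 -70.4 132.1  34.5   2.1] 109.0 0.0273 236 matxy [  4.1 -42.6]
scene [609.1 208.1 132.6  35.   13.7] 109.0 0.0242 272 matxy 
scene [593.1 295.6 132.5  33.9  -9. ] 109.0 0.0241 277 matxy 
scene [671.1 424.2 129.5  37.8  61.3] 88.0 0.0235 331 matxy 
t 12.0 at [524.  -41.  410.2] psi 92.69 tilt [-0.09  0.02] open 85.3
  2 x [[0,0,0],[0,0,-0.0147]]
  7 x [[-0.132,0.213,0.162],[0,0,0]]   -> (608, 208.2, 240, 103.3)
  3 x [[0.000,0.000,0.138],[0,0,0]]   -> (608, 208.2, 178, 103.3)
  2 x [[0.000,0.000,-0.207],[0,0,0]]   -> (608, 208.2, 240, 103.3)
```

Request:
play_rows([
  [[0,0,0],[0,0,-0.0147],1],
  [[0,0,0],[0,0,-0.0147],1],
  [[-0.13,0.213,0.162],[0,0,0],1],
  [[-0.13,0.213,0.162],[0,0,0],1],
  [[-0.13,0.213,0.162],[0,0,0],1],
  [[-0.13,0.213,0.162],[0,0,0],1],
  [[-0.13,0.213,0.162],[0,0,0],1],
  [[-0.13,0.213,0.162],[0,0,0],1],
  [[-0.13,0.213,0.162],[0,0,0],1],
  [[0,0,0],[0,0,0],1],
  [[0,0,0],[0,0,0],1],
  [[0,0,0],[0,0,0],1],
])

```text
time_s: 13.5
tcp_pos: [0.6058, 0.2074, 0.2424]
orientation: [0.001, -0.115, 0.993, -0.0]
contact_force: [-0.4, -0.1, 0.5]
opening: 0.0851
finger_force: 0.0
```

Request:
play_rows([
  [[0,0,0.18],[0,0,0],1],
  [[0,0,0.13],[0,0,0],1],
  [[0,0,0.1],[0,0,0],1],
  [[0,0,0],[0,0,0],1],
  [[0,0,0],[0,0,0],1],
  [[0,0,0],[0,0,0],-1],
  [[0,0,0],[0,0,0],-1],
  [[0,0,0],[0,0,0],-1],
  [[0,0,0],[0,0,0],-1],
  [[0,0,0],[0,0,0],-1],
  [[0,0,0],[0,0,0],-1],
])

```text
time_s: 14.88
tcp_pos: [0.6058, 0.2085, 0.1801]
orientation: [0.001, -0.116, 0.993, 0.0]
contact_force: [0.0, 0.5, 3.6]
opening: 0.033
finger_force: 37.0
```

Request:
play_rows([
  [[0,0,-0.1],[0,0,0],-1],
  [[0,0,-0.2],[0,0,0],-1],
  [[0,0,-0.25],[0,0,0],-1],
  [[0,0,0],[0,0,0],-1],
  [[0,0,0],[0,0,0],-1],
])

```text
time_s: 15.5
tcp_pos: [0.6052, 0.2083, 0.2616]
orientation: [-0.0, -0.116, 0.993, -0.0]
contact_force: [-0.8, 0.8, -1.1]
opening: 0.0333
finger_force: 36.6
```

```bash
python3 -c "
from plan import *
go([(532.3,14,260,92.75,50),(532.3,14,181,92.75,30),(532.3,14,260,92.75,45)])"
```

```text
t 15.5 at [605.2 208.3 261.6] psi 103.3 tilt [-0.04 -0.01] open 33.3
  2 x [[0,0,0],[0,0,0.0146]]
  5 x [[0.109,-0.254,0.002],[0,0,0]]   -> (532.3, 14, 260, 92.8)
  3 x [[0.000,0.000,0.176],[0,0,0]]   -> (532.3, 14, 181, 92.8)
  2 x [[0.000,0.000,-0.263],[0,0,0]]   -> (532.3, 14, 260, 92.8)
```

Request:
play_rows([
  [[0,0,0],[0,0,0.0146],-1],
  [[0,0,0],[0,0,0.0146],-1],
  [[0.109,-0.254,0],[0,0,0],-1],
  [[0.109,-0.254,0],[0,0,0],-1],
  [[0.109,-0.254,0],[0,0,0],-1],
  [[0.109,-0.254,0],[0,0,0],-1],
  [[0.109,-0.254,0],[0,0,0],-1],
  [[0,0,0.2],[0,0,0],-1],
  [[0,0,0.2],[0,0,0],-1],
  [[0,0,0],[0,0,0],-1],
  [[0,0,0],[0,0,0],-1],
  [[0,0,0],[0,0,0],-1],
])

```text
time_s: 17.0
tcp_pos: [0.5338, 0.0142, 0.2033]
orientation: [0.001, -0.025, 1.0, -0.0]
contact_force: [0.4, -0.2, 0.2]
opening: 0.0332
finger_force: 36.6
```

```bash
cat >> plan.py <<'E'
def held():
    # near (camera-side) end and centre line of the held case, tool-relative -> world centre estimate
    c=grab('wrist'); p,psi,M,s=cur(); W=cloud(c)*1000
    d=W-p; a=np.radians(psi); tx=d[...,0]*-np.sin(a)+d[...,1]*np.cos(a); ty=d[...,0]*np.cos(a)+d[...,1]*np.sin(a)
    m=(abs(ty)<26)&(d[...,2]>-160)&(d[...,2]<-147)&(tx>25)&(tx<90)
    f=fitrect(np.c_[tx[m],ty[m]]/1000)
    end=np.mean([np.percentile(tx[m&(abs(ty-y)<2)],99) for y in (-10,-5,0,5,10)])
    mm=m&(tx<60); cy=(ty[mm].max()+ty[mm].min())/2
    ex=end-65
    ctr=p[:2]+ex*np.array([-np.sin(a),np.cos(a)])+cy*np.array([np.cos(a),np.sin(a)])
    print('held: end tx %.1f offset tx %.1f ty %.1f topz %.1f'%(end,ex,cy,np.median(W[m][:,2])),'centre',ctr.round(1)); return ctr
E
python3 -c "
from plan import *
held()
go([(532.3,14,183,92.75,30)])"
```

```text
held: end tx 63.9 offset tx -1.1 ty 1.0 topz 47.8 centre [534.8  15.3]
t 17.1 at [533.8  14.2 203.4] psi 92.81 tilt [ 0.15 -0.02] open 33.1
  1 x [[0.010,-0.001,0.136],[0,0,0]]   -> (532.3, 14, 183, 92.8)
```

Request:
play_rows([
  [[0.016,-0.008,0.05],[0,0,0],-1],
  [[0,0,0.05],[0,0,0],-1],
  [[0,0,0.037],[0,0,0],-1],
  [[0,0,0],[0,0,0],-1],
  [[0,0,0],[0,0,0],-1],
  [[0,0,0],[0,0,0],0.3],
  [[0,0,0],[0,0,0],0.6],
  [[0,0,0],[0,0,0],1],
  [[0,0,0],[0,0,0],1],
])

```text
time_s: 18.18
tcp_pos: [0.5306, 0.0128, 0.181]
orientation: [-0.0, -0.024, 1.0, 0.0]
contact_force: [1.1, 0.2, -0.6]
opening: 0.085
finger_force: 0.0
```

Request:
play_rows([
  [[0,0,-0.1],[0,0,0],1],
  [[0,0,-0.25],[0,0,0],1],
  [[0,0,-0.33],[0,0,0],1],
  [[0,0,-0.33],[0,0,0],1],
  [[0,0.1,-0.25],[0,0,0],1],
  [[0.1,0.33,-0.1],[0,0,0],1],
  [[0.1,0.33,0],[0,0,0],1],
  [[0.1,0.3,0],[0,0,0],1],
  [[0,0,0],[0,0,0],1],
  [[0,0,0],[0,0,0],1],
  [[0,0,0],[0,0,0],1],
  [[0,0,0],[0,0,0],1],
])

```text
time_s: 19.68
tcp_pos: [0.4784, 0.1684, 0.3853]
orientation: [-0.0, -0.023, 1.0, -0.0]
contact_force: [0.0, -0.5, 0.7]
opening: 0.0853
finger_force: 0.0
```

```bash
python3 -c "
from plan import *
report(('wrist',))
go([(592,296,240,80.9,50),(592,296,178,80.9,25),(592,296,280,80.9,45)])"
```

```text
wrist [407.6 289.6 131.   35.3  11.2] 1.0 0.0244 5078 matxy 
wrist [412.4 375.8 129.6  35.5   3.5] 109.0 0.0244 5264 matxy 
wrist [535.  -68.7 129.8  36.4   3. ] 109.0 0.0277 4296 matxy [ -1.3 -40.7]
wrist [530.9  14.1 130.8  35.1   3. ] 109.0 0.0277 4003 matxy [-1.4 42.2]
wrist [590.7 296.4 130.2  35.6  -9.5] 109.0 0.0246 2095 matxy 
t 19.7 at [478.4 168.5 385.3] psi 92.69 tilt [-0.01 -0.01] open 85.5
  2 x [[0,0,0],[0,0,0.0164]]
  5 x [[-0.123,0.192,0.194],[0,0,0]]   -> (592, 296, 240, 80.9)
  3 x [[0.000,0.000,0.138],[0,0,0]]   -> (592, 296, 178, 80.9)
  3 x [[0.000,0.000,-0.227],[0,0,0]]   -> (592, 296, 280, 80.9)
```

Request:
play_rows([
  [[0,0,0],[0,0,0.0167],1],
  [[0,0,0],[0,0,0.0167],1],
  [[-0.121,0.192,0.194],[0,0,0],1],
  [[-0.121,0.192,0.194],[0,0,0],1],
  [[-0.121,0.192,0.194],[0,0,0],1],
  [[-0.121,0.192,0.194],[0,0,0],1],
  [[-0.121,0.192,0.194],[0,0,0],1],
  [[0,0,0],[0,0,0],1],
  [[0,0,0],[0,0,0],1],
  [[0,0,0.18],[0,0,0],1],
  [[0,0,0.13],[0,0,0],1],
  [[0,0,0.1],[0,0,0],1],
])

```text
time_s: 21.22
tcp_pos: [0.5905, 0.2964, 0.1783]
orientation: [0.0, 0.081, 0.997, 0.0]
contact_force: [0.1, -0.3, 0.0]
opening: 0.0854
finger_force: 0.0
```

Request:
play_rows([
  [[0,0,0],[0,0,0],1],
  [[0,0,0],[0,0,0],1],
  [[0,0,0],[0,0,0],-1],
  [[0,0,0],[0,0,0],-1],
  [[0,0,0],[0,0,0],-1],
  [[0,0,0],[0,0,0],-1],
  [[0,0,0],[0,0,0],-1],
  [[0,0,0],[0,0,0],-1],
  [[0,0,-0.1],[0,0,0],-1],
  [[0,0,-0.25],[0,0,0],-1],
  [[0,0,-0.33],[0,0,0],-1],
  [[0,0,0],[0,0,0],-1],
])

```text
time_s: 22.72
tcp_pos: [0.5923, 0.2976, 0.2874]
orientation: [0.005, 0.081, 0.997, 0.002]
contact_force: [-0.2, -0.3, 0.2]
opening: 0.0332
finger_force: 36.8
```

```bash
python3 -c "
from plan import *
go([(576.3,-26,280,2.75,50),(576.3,-26,230,2.75,30)])"
```

```text
t 22.7 at [592.3 297.6 287.4] psi 80.77 tilt [0.59 0.23] open 33.2
  8 x [[0,0,0],[0,0,0.0271]]
  7 x [[-0.307,-0.030,0.007],[0,0,0]]   -> (576.3, -26, 280, 2.8)
  2 x [[0.000,0.000,0.167],[0,0,0]]   -> (576.3, -26, 230, 2.8)
```

Request:
play_rows([
  [[0,0,0],[0,0,0.0271],-1],
  [[0,0,0],[0,0,0.0271],-1],
  [[0,0,0],[0,0,0.0271],-1],
  [[0,0,0],[0,0,0.0271],-1],
  [[0,0,0],[0,0,0.0271],-1],
  [[0,0,0],[0,0,0.0271],-1],
  [[0,0,0],[0,0,0.0271],-1],
  [[0,0,0],[0,0,0.0271],-1],
  [[-0.307,-0.029,0],[0,0,0],-1],
  [[-0.307,-0.029,0],[0,0,0],-1],
  [[-0.307,-0.029,0],[0,0,0],-1],
  [[-0.307,-0.029,0],[0,0,0],-1],
])

```text
time_s: 24.22
tcp_pos: [0.5813, 0.1107, 0.2793]
orientation: [-0.001, 0.69, 0.724, -0.001]
contact_force: [0.7, -0.8, -0.3]
opening: 0.0328
finger_force: 36.8
```

Request:
play_rows([
  [[-0.307,-0.029,0],[0,0,0],-1],
  [[-0.307,-0.029,0],[0,0,0],-1],
  [[-0.307,-0.029,0],[0,0,0],-1],
  [[0,0,0.18],[0,0,0],-1],
  [[0,0,0.18],[0,0,0],-1],
  [[0,0,0],[0,0,0],-1],
  [[0,0,0],[0,0,0],-1],
  [[0,0,0],[0,0,0],-1],
  [[0,0,0],[0,0,0],-1],
])

```text
time_s: 25.35
tcp_pos: [0.5761, -0.0263, 0.2277]
orientation: [0.001, 0.69, 0.724, 0.001]
contact_force: [-0.1, -0.5, -1.1]
opening: 0.0332
finger_force: 36.8
```

```bash
python3 -c "
from plan import *
held()
go([(576.3,-26,205,2.75,30)])"
```

```text
held: end tx 65.3 offset tx 0.3 ty -0.3 topz 73.3 centre [575.7 -26.1]
t 25.4 at [576.  -26.4 227.5] psi 2.73 tilt [ 0.11 -0.02] open 33.1
  1 x [[0.002,0.002,0.150],[0,0,0]]   -> (576.3, -26, 205, 2.8)
```

Request:
play_rows([
  [[0,0.003,0.06],[0,0,0],-1],
  [[0,0,0.05],[0,0,0],-1],
  [[0,0,0.036],[0,0,0],-1],
  [[0,0,0],[0,0,0],-1],
  [[0,0,0],[0,0,0],-1],
  [[0,0,0],[0,0,0],0.3],
  [[0,0,0],[0,0,0],0.6],
  [[0,0,0],[0,0,0],1],
  [[0,0,0],[0,0,0],1],
])

```text
time_s: 26.52
tcp_pos: [0.5759, -0.0264, 0.2041]
orientation: [-0.0, 0.69, 0.724, -0.0]
contact_force: [-0.6, 0.5, -0.5]
opening: 0.0853
finger_force: 0.0
```

Request:
play_rows([
  [[0,0,-0.1],[0,0,0],1],
  [[0,0,-0.2],[0,0,0],1],
  [[0,0,-0.2],[0,0,-0.0253],1],
  [[0,0,0],[0,0,-0.0253],1],
  [[0,0,0],[0,0,-0.0253],1],
  [[0,0,0],[0,0,-0.0253],1],
  [[0,0,0],[0,0,-0.0253],1],
  [[0,0,0],[0,0,-0.0253],1],
  [[0,0,0],[0,0,-0.0253],1],
  [[0,0,0],[0,0,-0.0253],1],
  [[0,0,0],[0,0,-0.0253],1],
  [[0,0,0],[0,0,-0.0253],1],
])

```text
time_s: 28.02
tcp_pos: [0.5762, -0.0265, 0.2809]
orientation: [0.001, -0.036, 0.999, -0.0]
contact_force: [0.6, -0.1, -0.0]
opening: 0.0851
finger_force: 0.0
```

```bash
python3 -c "
from plan import *
go([(412.4,375.8,250,93.5,52),(412.4,375.8,178,93.5,25)])"
```

```text
t 28.0 at [576.2 -26.5 280.9] psi 94.1 tilt [ 0.09 -0.02] open 85.1
  1 x [[0,0,0],[0,0,0.0017]]
  9 x [[0.103,0.305,0.023],[0,0,0]]   -> (412.4, 375.8, 250, 93.5)
  3 x [[0.000,0.000,0.160],[0,0,0]]   -> (412.4, 375.8, 178, 93.5)
```

Request:
play_rows([
  [[0,0,0],[0,0,0.0017],1],
  [[0.103,0.305,0.023],[0,0,0],1],
  [[0.103,0.305,0.023],[0,0,0],1],
  [[0.103,0.305,0.023],[0,0,0],1],
  [[0.103,0.305,0.023],[0,0,0],1],
  [[0.103,0.305,0.023],[0,0,0],1],
  [[0.103,0.305,0.023],[0,0,0],1],
  [[0.103,0.305,0.023],[0,0,0],1],
  [[0.103,0.305,0.023],[0,0,0],1],
  [[0.103,0.305,0.023],[0,0,0],1],
  [[0,0,0],[0,0,0],1],
  [[0,0,0],[0,0,0],1],
])

```text
time_s: 29.52
tcp_pos: [0.4144, 0.3768, 0.2488]
orientation: [0.0, -0.027, 1.0, -0.0]
contact_force: [1.4, 0.5, -0.6]
opening: 0.0853
finger_force: 0.0
```

Request:
play_rows([
  [[0,0,0.2],[0,0,0],1],
  [[0,0,0.16],[0,0,0],1],
  [[0,0,0.11],[0,0,0],1],
  [[0,0,0],[0,0,0],1],
  [[0,0,0],[0,0,0],1],
  [[0,0,0],[0,0,0],1],
  [[0,0,0],[0,0,0],-1],
  [[0,0,0],[0,0,0],-1],
  [[0,0,0],[0,0,0],-1],
  [[0,0,0],[0,0,0],-1],
  [[0,0,0],[0,0,0],-1],
  [[0,0,0],[0,0,0],-1],
])

```text
time_s: 31.02
tcp_pos: [0.4144, 0.3771, 0.1782]
orientation: [0.0, -0.028, 1.0, 0.0]
contact_force: [0.1, 1.0, 1.7]
opening: 0.0333
finger_force: 36.4
```

Request:
play_rows([
  [[0,0,-0.1],[0,0,0],-1],
  [[0,0,-0.25],[0,0,0],-1],
  [[0,0,-0.33],[0,0,0],-1],
  [[0,0,0],[0,0,0],-1],
  [[0,0,0],[0,0,0],-1],
  [[0,0,0],[0,0,0],-1],
])

```text
time_s: 31.78
tcp_pos: [0.4137, 0.3765, 0.2781]
orientation: [-0.001, -0.028, 1.0, -0.001]
contact_force: [0.9, -0.4, -1.3]
opening: 0.0329
finger_force: 36.1
```

```bash
python3 -c "
from plan import *
go([(492.3,-30,280,2.75,52),(492.3,-30,228,2.75,30)])"
```

```text
t 31.8 at [413.7 376.5 278.1] psi 93.19 tilt [-0.16 -0.12] open 32.9
  10 x [[0,0,0],[0,0,0.0251]]
  8 x [[-0.341,0.049,-0.002],[0,0,0]]   -> (492.3, -30, 280, 2.8)
  2 x [[0.000,0.000,0.173],[0,0,0]]   -> (492.3, -30, 228, 2.8)
```

Request:
play_rows([
  [[0,0,0],[0,0,0.0251],-1],
  [[0,0,0],[0,0,0.0251],-1],
  [[0,0,0],[0,0,0.0251],-1],
  [[0,0,0],[0,0,0.0251],-1],
  [[0,0,0],[0,0,0.0251],-1],
  [[0,0,0],[0,0,0.0251],-1],
  [[0,0,0],[0,0,0.0251],-1],
  [[0,0,0],[0,0,0.0251],-1],
  [[0,0,0],[0,0,0.0251],-1],
  [[0,0,0],[0,0,0.0251],-1],
  [[-0.341,0.049,0],[0,0,0],-1],
  [[-0.341,0.049,0],[0,0,0],-1],
])

```text
time_s: 33.28
tcp_pos: [0.4334, 0.2745, 0.278]
orientation: [-0.0, 0.689, 0.725, -0.002]
contact_force: [0.4, 0.7, -0.4]
opening: 0.0335
finger_force: 36.1
```

Request:
play_rows([
  [[-0.341,0.049,0],[0,0,0],-1],
  [[-0.341,0.049,0],[0,0,0],-1],
  [[-0.341,0.049,0],[0,0,0],-1],
  [[-0.341,0.049,0],[0,0,0],-1],
  [[-0.341,0.049,0],[0,0,0],-1],
  [[-0.341,0.049,0],[0,0,0],-1],
  [[0,0,0.18],[0,0,0],-1],
  [[0,0,0.16],[0,0,0],-1],
  [[0,0,0],[0,0,0],-1],
  [[0,0,0],[0,0,0],-1],
  [[0,0,0],[0,0,0],-1],
  [[0,0,0],[0,0,0],-1],
])

```text
time_s: 34.78
tcp_pos: [0.4937, -0.0287, 0.23]
orientation: [0.001, 0.689, 0.724, 0.001]
contact_force: [-0.1, -0.4, -1.0]
opening: 0.0331
finger_force: 36.1
```

```bash
python3 -c "
from plan import *
held()
go([(492.3,-30,205,2.75,30)])"
```

```text
held: end tx 67.4 offset tx 2.4 ty -0.5 topz 76.4 centre [492.9 -26.4]
t 34.8 at [493.6 -28.7 229.8] psi 2.84 tilt [ 0.09 -0.02] open 33.0
  1 x [[-0.008,-0.009,0.166],[0,0,0]]   -> (492.3, -30, 205, 2.8)
```

Request:
play_rows([
  [[-0.024,-0.004,0.06],[0,0,0],-1],
  [[0,0,0.06],[0,0,0],-1],
  [[0,0,0.047],[0,0,0],-1],
  [[0,0,0],[0,0,0],-1],
  [[0,0,0],[0,0,0],-1],
  [[0,0,0],[0,0,0],0.3],
  [[0,0,0],[0,0,0],0.6],
  [[0,0,0],[0,0,0],1],
  [[0,0,0],[0,0,0],1],
])

```text
time_s: 35.95
tcp_pos: [0.4927, -0.0325, 0.2036]
orientation: [-0.0, 0.689, 0.724, -0.0]
contact_force: [0.5, 0.0, 0.9]
opening: 0.0855
finger_force: 0.0
```

Request:
play_rows([
  [[0,0,-0.1],[0,0,0],1],
  [[0,0,-0.3],[0,0,0],1],
  [[0,0,-0.3],[0,0,-0.025],1],
  [[0,0,-0.3],[0,0,-0.025],1],
  [[0,0,-0.2],[0,0,-0.025],1],
  [[0,0,0],[0,0,-0.025],1],
  [[0,0,0],[0,0,-0.025],1],
  [[0,0,0],[0,0,-0.025],1],
  [[0,0,0],[0,0,-0.025],1],
  [[0,0,0],[0,0,-0.025],1],
  [[0,0,0],[0,0,-0.025],1],
  [[0,0,0],[0,0,-0.025],1],
])

```text
time_s: 37.45
tcp_pos: [0.4927, -0.0325, 0.3852]
orientation: [0.001, -0.027, 1.0, -0.0]
contact_force: [0.8, 0.0, -0.9]
opening: 0.0853
finger_force: 0.0
```

Request:
play_rows([
  [[0.1,0.3,0],[0,0,0],1],
  [[0.1,0.3,0],[0,0,0],1],
  [[0.1,0.3,0],[0,0,0],1],
  [[0.1,0.3,0],[0,0,0],1],
  [[0,0,0],[0,0,0],1],
  [[0,0,0],[0,0,0],1],
  [[0,0,0],[0,0,0],1],
  [[0,0,0],[0,0,0],1],
])

```text
time_s: 38.45
tcp_pos: [0.4244, 0.1434, 0.3839]
orientation: [-0.0, -0.024, 1.0, -0.0]
contact_force: [-0.0, -0.1, -0.3]
opening: 0.0854
finger_force: 0.0
```

```bash
python3 -c "
from plan import *
report(('wrist',)); report(('wrist',),.044,.058)
go([(408.5,289.2,240,101.7,50),(408.5,289.2,178,101.7,25)])
c=grab('top'); W=cloud(c); print([ (n,d['confidence'],np.nanmedian(W[d['mask']],0).round(3)) for n in ('dye_pot','rinse_beaker') for d in r.silhouettes('top',n)[:2]])"
```

```text
wrist [407.9 289.3 130.6  34.4  11.2] 1.0 0.0245 4368 matxy 
wrist [491.4 -30.3 130.9  34.7 -86.9] 109.0 0.0518 4368 matxy [-43.   -0.2]
t 38.5 at [424.3 143.6 383.8] psi 92.73 tilt [-0.01 -0.01] open 85.4
  1 x [[0,0,0],[0,0,-0.0249]]
  5 x [[-0.019,0.194,0.192],[0,0,0]]   -> (408.5, 289.2, 240, 101.7)
  3 x [[0.000,0.000,0.138],[0,0,0]]   -> (408.5, 289.2, 178, 101.7)
[('dye_pot', 0.66, array([ 0.629, -0.253,  0.01 ])), ('rinse_beaker', 0.74, array([ 0.441, -0.262,  0.01 ]))]
```

Request:
play_rows([
  [[0,0,0],[0,0,-0.0243],1],
  [[-0.015,0.194,0.192],[0,0,0],1],
  [[-0.015,0.194,0.192],[0,0,0],1],
  [[-0.015,0.194,0.192],[0,0,0],1],
  [[-0.015,0.194,0.192],[0,0,0],1],
  [[-0.015,0.194,0.192],[0,0,0],1],
  [[0,0,0],[0,0,0],1],
  [[0,0,0],[0,0,0],1],
  [[0,0,0.18],[0,0,0],1],
  [[0,0,0.13],[0,0,0],1],
  [[0,0,0.1],[0,0,0],1],
  [[0,0,0],[0,0,0],1],
])

```text
time_s: 40.2
tcp_pos: [0.4057, 0.2884, 0.178]
orientation: [-0.001, -0.1, 0.995, -0.0]
contact_force: [-0.9, -0.4, 0.0]
opening: 0.0854
finger_force: 0.0
```

Request:
play_rows([
  [[0,0,0],[0,0,0],1],
  [[0,0,0],[0,0,0],1],
  [[0,0,0],[0,0,0],-1],
  [[0,0,0],[0,0,0],-1],
  [[0,0,0],[0,0,0],-1],
  [[0,0,0],[0,0,0],-1],
  [[0,0,0],[0,0,0],-1],
  [[0,0,0],[0,0,0],-1],
])

```text
time_s: 41.2
tcp_pos: [0.4059, 0.2893, 0.1786]
orientation: [0.0, -0.101, 0.995, 0.0]
contact_force: [-0.1, -0.4, 1.4]
opening: 0.0328
finger_force: 36.7
```

Request:
play_rows([
  [[0,0,-0.1],[0,0,0],-1],
  [[0,0,-0.3],[0,0,0],-1],
  [[0,0,-0.4],[0,0,0],-1],
  [[0,0,0],[0,0,0],-1],
  [[0,0,0],[0,0,0],-1],
  [[0,0,0],[0,0,0],-1],
])

```text
time_s: 41.95
tcp_pos: [0.4051, 0.2888, 0.2966]
orientation: [-0.002, -0.101, 0.995, -0.001]
contact_force: [1.0, 0.7, -0.7]
opening: 0.0332
finger_force: 36.5
```

```bash
python3 -c "
from plan import *
go([(534.3,-28,290,92.75,52),(534.3,-28,248,92.75,30)])"
```

```text
t 42.0 at [405.1 288.8 296.6] psi 101.57 tilt [-0.19 -0.1 ] open 33.2
  1 x [[0,0,0],[0,0,0.0245]]
  7 x [[-0.108,-0.307,0.006],[0,0,0]]   -> (534.3, -28, 290, 92.8)
  2 x [[0.000,0.000,0.140],[0,0,0]]   -> (534.3, -28, 248, 92.8)
```

Request:
play_rows([
  [[0,0,0],[0,0,0.0245],-1],
  [[-0.108,-0.307,0],[0,0,0],-1],
  [[-0.108,-0.307,0],[0,0,0],-1],
  [[-0.108,-0.307,0],[0,0,0],-1],
  [[-0.108,-0.307,0],[0,0,0],-1],
  [[-0.108,-0.307,0],[0,0,0],-1],
  [[-0.108,-0.307,0],[0,0,0],-1],
  [[-0.108,-0.307,0],[0,0,0],-1],
  [[0,0,0.16],[0,0,0],-1],
  [[0,0,0.14],[0,0,0],-1],
  [[0,0,0],[0,0,0],-1],
  [[0,0,0],[0,0,0],-1],
])

```text
time_s: 43.45
tcp_pos: [0.5343, -0.0272, 0.253]
orientation: [-0.001, -0.024, 1.0, 0.0]
contact_force: [0.3, 0.2, -0.1]
opening: 0.0333
finger_force: 36.5
```

Request:
play_rows([
  [[0,0,0],[0,0,0],-1],
  [[0,0,0],[0,0,0],-1],
  [[0,0,0],[0,0,0],-1],
])

```text
time_s: 43.82
tcp_pos: [0.5348, -0.0273, 0.254]
orientation: [0.001, -0.024, 1.0, -0.0]
contact_force: [0.4, -0.3, -0.0]
opening: 0.0331
finger_force: 36.5
```

```bash
python3 -c "
from plan import *
held()
go([(534.3,-28,230,92.75,30)])"
```

```text
held: end tx 63.1 offset tx -1.9 ty 1.1 topz 99.9 centre [536.5 -26.1]
t 43.9 at [534.7 -27.3 253.9] psi 92.77 tilt [ 0.05 -0.01] open 33.7
  1 x [[0.003,-0.005,0.159],[0,0,0]]   -> (534.3, -28, 230, 92.8)
```

Request:
play_rows([
  [[0.014,-0.009,0.06],[0,0,0],-1],
  [[0,0,0.06],[0,0,0],-1],
  [[0,0,0.044],[0,0,0],-1],
  [[0,0,0],[0,0,0],-1],
  [[0,0,0],[0,0,0],-1],
  [[0,0,0],[0,0,0],0.3],
  [[0,0,0],[0,0,0],0.6],
  [[0,0,0],[0,0,0],1],
  [[0,0,0],[0,0,0],1],
])

```text
time_s: 45.0
tcp_pos: [0.5325, -0.0288, 0.2285]
orientation: [-0.0, -0.024, 1.0, 0.0]
contact_force: [0.1, -0.7, 0.8]
opening: 0.0853
finger_force: 0.0
```

Request:
play_rows([
  [[0,0,-0.1],[0,0,0],1],
  [[0,0,-0.3],[0,0,0],1],
  [[0,0,-0.3],[0,0,0],1],
  [[0,0,-0.3],[0,0,0],1],
  [[0.05,-0.3,-0.2],[0,0,0],1],
  [[0.06,-0.35,0],[0,0,0],1],
  [[0.06,-0.35,0],[0,0,0],1],
  [[0.06,-0.35,0],[0,0,0],1],
  [[0.06,-0.35,0],[0,0,0],1],
  [[0,0,0],[0,0,0],1],
  [[0,0,0],[0,0,0],1],
  [[0,0,0],[0,0,0],1],
])

```text
time_s: 46.5
tcp_pos: [0.5016, -0.2844, 0.4095]
orientation: [0.0, -0.025, 1.0, -0.0]
contact_force: [-0.5, 0.5, 0.2]
opening: 0.0858
finger_force: 0.0
```

Request:
play_rows([
  [[0,0,0],[0,0,0],1],
  [[0,0,0],[0,0,0],1],
])

```text
time_s: 46.75
tcp_pos: [0.5016, -0.2848, 0.409]
orientation: [0.0, -0.025, 1.0, -0.0]
contact_force: [0.1, 0.5, 0.5]
opening: 0.0854
finger_force: 0.0
```

```bash
python3 - <<'E'
from plan import *
go([(480,-330,400,92.75,50)])
report(('wrist','top'),.068,.085)
c=grab('wrist'); W=cloud(c); im=c['image']; np.savez('pics/w3.npz',W=W,im=im,wfc=c['wfc'])
cv2.imwrite('pics/w3.png',cv2.resize(im[...,::-1],(800,600)))
m=(W[...,2]>.09)&(W[...,2]<.104)&(W[...,0]>.4)&(W[...,0]<.7)&(W[...,1]<-.3)&(W[...,1]>-.5)
print('shaft',m.sum(),fitrect(W[m][:,:2]),np.median(W[m][:,2]))
hsv=cv2.cvtColor(im,cv2.COLOR_RGB2HSV)
b=m&(hsv[...,0]>22)&(hsv[...,0]<36)&(hsv[...,1]>150)&(hsv[...,2]>150); print('band',b.sum(),fitrect(W[b][:,:2]))
for zz,n in ((.050,'rim'),):
    m=(W[...,2]>.050)&(W[...,2]<.060)&(W[...,1]<-.15)&(W[...,0]<.72)
    k,l,st,_=cv2.connectedComponentsWithStats(m.astype(np.uint8))
    for i in range(1,k):
        if st[i,4]>80:
            P=W[l==i]; print('comp',st[i],cv2.minEnclosingCircle((P[:,:2]*1000).astype(np.float32)),P[:,2].max())
E
```

```text
t 46.8 at [ 501.6 -284.8  409. ] psi 92.83 tilt [ 0.01 -0.01] open 85.4
  2 x [[0.079,-0.147,0.030],[0,0,0]]   -> (480, -330, 400, 92.8)
wrist [538.2 -43.1 132.2  30.9  15.1] 1.0 0.0751 2497 matxy [  3.2 -15.3]
top [534.1 -29.4 124.3  34.6   2.7] 2.0 0.0754 461 matxy [-0.3 -1.4]
shaft 3024 [ 520.7 -408.5  152.9   44.8    3.6] 0.09742884231044752
band 485 [ 529.4 -406.    35.5   12.5    4.4]
comp [ 246   69   79   82 1096] ((441.62213134765625, -257.5893249511719), 37.666900634765625) 0.05782910175939093
comp [133 229  23  12 106] ((578.6867065429688, -401.10302734375), 12.54631233215332) 0.059960109450808985
comp [248 247  66  61 898] ((626.5282592773438, -248.44276428222656), 38.565189361572266) 0.057459510225676136
comp [155 316  33  19 177] ((701.0226440429688, -373.748779296875), 19.27317237854004) 0.05998279979540877
```

View pics/w3.png

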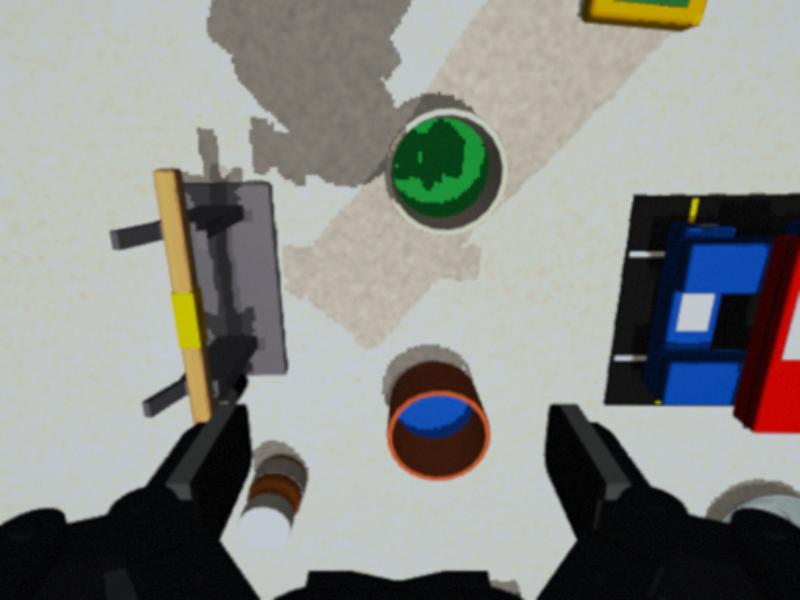

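Brush shaft runs from (168,170) to (203,425) with the yellow band at (187,320) and dark bristles at (237,385), so the tip end points to world +x. The pot with the blue bottom is at (438,435) and the green beaker at (445,170).

```bash
python3 - <<'E'
from plan import *
d=np.load('pics/w3.npz'); W,im=d['W'],d['im']; hsv=cv2.cvtColor(im,cv2.COLOR_RGB2HSV)
m=(W[...,2]>.09)&(W[...,2]<.104)&(W[...,1]<-.38)&(W[...,1]>-.43)&(W[...,0]>.43)&(W[...,0]<.62)&(hsv[...,1]>80)&(hsv[...,2]>90)&(hsv[...,0]<40)
print(m.sum(),fitrect(W[m][:,:2]),W[m][:,0].min())
t=(W[...,2]>.01)&(W[...,2]<.05)&(W[...,1]<-.37)&(W[...,1]>-.43)&(W[...,0]>.58)&(W[...,0]<.64)
print(t.sum(),W[t].min(0) if t.any() else '',W[t].max(0) if t.any() else '')
go([(529.4,-406,330,94.5,50),(529.4,-406,246,94.5,30)])
E
```

```text
2177 [ 520.6 -406.7  152.9   13.2    3.4] 0.44415788148003527
154 [ 0.58000245 -0.39862     0.01000437] [ 0.60763992 -0.37231523  0.04995854]
t 46.9 at [ 501.4 -285.3  408.8] psi 92.79 tilt [-0.  0.] open 85.4
  1 x [[0,0,0],[0,0,-0.0048]]
  3 x [[-0.041,-0.272,0.175],[0,0,0]]   -> (529.4, -406, 330, 94.5)
  3 x [[0.000,0.000,0.187],[0,0,0]]   -> (529.4, -406, 246, 94.5)
```

Request:
play_rows([
  [[0,0,0],[0,0,-0.0017],1],
  [[-0.045,-0.271,0.175],[0,0,0],1],
  [[-0.045,-0.271,0.175],[0,0,0],1],
  [[-0.045,-0.271,0.175],[0,0,0],1],
  [[0,0,0],[0,0,0],1],
  [[0,0,0],[0,0,0],1],
  [[0,0,0],[0,0,0],1],
  [[0,0,0.22],[0,0,0],1],
  [[0,0,0.2],[0,0,0],1],
  [[0,0,0.14],[0,0,0],1],
  [[0,0,0],[0,0,0],1],
  [[0,0,0],[0,0,0],1],
])

```text
time_s: 48.4
tcp_pos: [0.5292, -0.406, 0.2483]
orientation: [0.001, -0.03, 1.0, -0.001]
contact_force: [-0.3, 0.1, 0.6]
opening: 0.0854
finger_force: 0.0
```

```bash
python3 - <<'E'
from plan import *
go([(529.4,-406,246,93.4,30)])
c=grab('wrist'); cv2.imwrite('pics/w4.png',c['image'][...,::-1])
E
```

```text
t 48.4 at [ 529.2 -406.   248.3] psi 93.41 tilt [ 0.13 -0.12] open 85.4
  1 x [[-0.001,-0.000,0.016],[0,0,0]]   -> (529.4, -406, 246, 93.4)
```

View pics/w4.png

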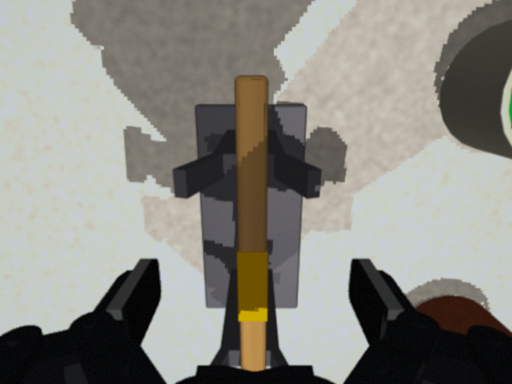

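The band is centred between the open fingers at (252,285), so I close and lift.

Request:
play_rows([
  [[0,0,0.013],[0,0,0],-1],
  [[0,0,0],[0,0,0],-1],
  [[0,0,0],[0,0,0],-1],
  [[0,0,0],[0,0,0],-1],
  [[0,0,0],[0,0,0],-1],
  [[0,0,0],[0,0,0],-1],
  [[0,0,0],[0,0,0],-1],
  [[0,0,0],[0,0,0],-1],
], squeeze=70)

```text
time_s: 49.45
tcp_pos: [0.5287, -0.4063, 0.2442]
orientation: [0.0, -0.029, 1.0, -0.0]
contact_force: [0.5, 0.0, 0.9]
opening: 0.0108
finger_force: 68.4
```

```bash
python3 - <<'E'
from plan import *
p,psi,M,s=cur(); print(p,psi,s['opening'],s['finger_force'],s['contact_force'])
E
```

```text
[ 528.74219966 -406.25387009  244.20313859] 93.365163780094 0.01082312072919202 68.38688135147095 [0.45608403 0.03607132 0.89023055]
```

Request:
play_rows([
  [[0,0,-0.1],[0,0,0],-1],
  [[0,0,-0.2],[0,0,0],-1],
  [[0,0,-0.25],[0,0,0],-1],
  [[0,0,-0.25],[0,0,0],-1],
  [[0,0,0],[0,0,0],-1],
  [[0,0,0],[0,0,0],-1],
  [[0,0,0],[0,0,0],-1],
])

```text
time_s: 50.32
tcp_pos: [0.5284, -0.4059, 0.3619]
orientation: [-0.001, -0.029, 1.0, 0.001]
contact_force: [-0.0, 0.1, -0.5]
opening: 0.0104
finger_force: 68.2
```

```bash
cat > br.py <<'E'
from plan import *
def brush(c,s,lab=''):
    p=np.array(s['tcp_pos']); Mx=q2R(s['orientation']); L=(cloud(c)-p)@Mx  # tool coords
    hsv=cv2.cvtColor(c['image'],cv2.COLOR_RGB2HSV)
    m=(abs(L[...,1])<.03)&(L[...,2]>.12)&(L[...,2]<.19)&(hsv[...,1]>70)&(hsv[...,0]<40)&(hsv[...,0]>8)&(L[...,0]>.015)&(L[...,0]<.1)
    P=L[m]; a=np.polyfit(P[:,0],P[:,1],1); b=np.polyfit(P[:,0],P[:,2],1)
    print(lab,'px',m.sum(),'far end tx',np.percentile(P[:,0],99.5).round(4),'yaw',np.degrees(a[0]).round(2),'ty0',a[1].round(4),'pitch',np.degrees(b[0]).round(2),'surface tz0',b[1].round(4))
E
python3 - <<'E'
from br import *
s=r.read_state(); c=grab('wrist'); brush(c,s)
cv2.imwrite('pics/w5.png',c['image'][...,::-1])
c=grab('scene'); W=cloud(c); cv2.imwrite('pics/s5.png',cv2.resize(c['image'][120:260,80:280][...,::-1],(800,560),interpolation=cv2.INTER_CUBIC))
for n in ('top','wrist'):
    c=grab(n); W=cloud(c)
    m=(W[...,2]>.048)&(W[...,2]<.062)&(W[...,1]<-.15)&(W[...,0]<.72)&(W[...,1]>-.34)
    k,l,st,_=cv2.connectedComponentsWithStats(m.astype(np.uint8))
    for i in range(1,k):
        if st[i,4]>25: print(n,st[i],cv2.minEnclosingCircle((W[l==i][:,:2]*1000).astype(np.float32)))
go([(552,-254,330,93.4,50),(552,-254,238,93.4,30)])
E
```

```text
px 5872 far end tx 0.0843 yaw 0.06 ty0 0.001 pitch 0.15 surface tz0 0.1468
top [336 167  25  24 106] ((626.9459838867188, -248.0231475830078), 39.18339920043945)
top [340 225  25  24 111] ((444.29071044921875, -258.3844909667969), 39.33849334716797)
wrist [ 393   38  103  101 2335] ((441.38287353515625, -257.8437194824219), 38.62457275390625)
wrist [ 367  252   81   71 1486] ((627.0270385742188, -248.89996337890625), 38.49569320678711)
t 50.5 at [ 528.5 -406.   362.7] psi 93.37 tilt [-0.1   0.09] open 10.6
  4 x [[-0.054,0.251,0.054],[0,0,0]]   -> (552, -254, 330, 93.4)
  4 x [[0.000,0.000,0.153],[0,0,0]]   -> (552, -254, 238, 93.4)
```

View pics/s5.png

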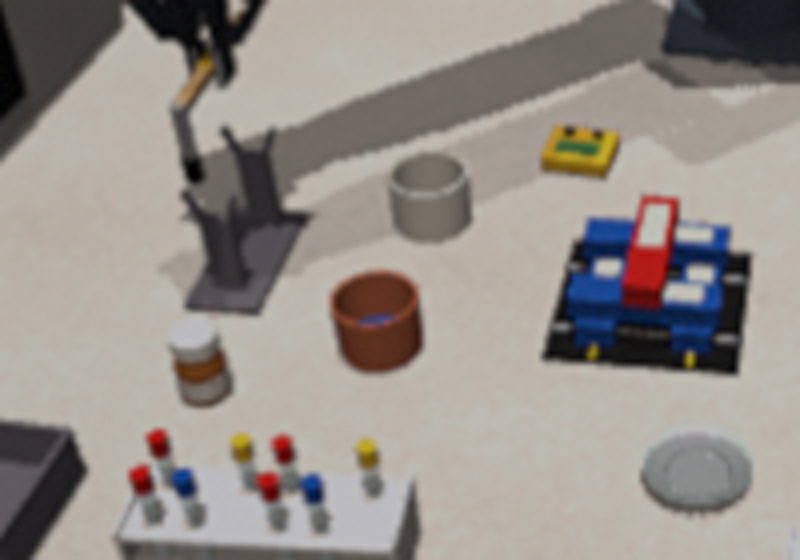

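The brush hangs level in the gripper, tip at (192,168); the pot is at (376,320), the beaker at (430,197), and the stack with red on top at (652,270).

Request:
play_rows([
  [[-0.054,0.252,0.071],[0,0,0],-1],
  [[-0.054,0.252,0.071],[0,0,0],-1],
  [[-0.054,0.252,0.071],[0,0,0],-1],
  [[-0.054,0.252,0.071],[0,0,0],-1],
  [[0,0,0],[0,0,0],-1],
  [[0,0,0],[0,0,0],-1],
  [[0,0,0],[0,0,0],-1],
  [[0,0,0],[0,0,0],-1],
])

```text
time_s: 51.52
tcp_pos: [0.5521, -0.2544, 0.3218]
orientation: [0.0, -0.029, 1.0, -0.0]
contact_force: [-0.9, -0.4, -0.8]
opening: 0.0109
finger_force: 68.4
```

```bash
cat >> br.py <<'E'
def rims():
    for n in ('top','wrist'):
        c=grab(n); W=cloud(c)
        m=(W[...,2]>.048)&(W[...,2]<.062)&(W[...,1]<-.15)&(W[...,0]<.72)&(W[...,1]>-.34)
        k,l,st,_=cv2.connectedComponentsWithStats(m.astype(np.uint8))
        for i in range(1,k):
            if st[i,4]>25: print(n,st[i],cv2.minEnclosingCircle((W[l==i][:,:2]*1000).astype(np.float32)))
E
python3 - <<'E'
from br import *
rims()
go([(551.4,-253.2,235,93.4,30)])
E
```

```text
top [337 167  19  24  70] ((626.656005859375, -247.71768188476562), 38.288246154785156)
top [340 225  12  16  31] ((454.9945068359375, -238.93707275390625), 28.866756439208984)
wrist [200   0  38  95 776] ((449.08782958984375, -279.5328674316406), 29.25121307373047)
wrist [272   0  44  98 818] ((447.6309814453125, -237.10958862304688), 30.754472732543945)
wrist [281 246   9   9  38] ((597.507568359375, -225.67996215820312), 5.023768424987793)
t 51.6 at [ 552.1 -254.1  321.7] psi 93.3 tilt [ 0.02 -0.01] open 11.0
  3 x [[0.001,0.002,0.193],[0,0,0]]   -> (551.4, -253.2, 235, 93.4)
```

Request:
play_rows([
  [[0,0.005,0.2],[0,0,0],-1],
  [[0,0,0.2],[0,0,0],-1],
  [[0,0,0.17],[0,0,0],-1],
  [[0,0,0],[0,0,0],-1],
  [[0,0,0],[0,0,0],-1],
  [[0,0,0],[0,0,0],-1],
  [[0,0,0],[0,0,0],-1],
  [[0,0,0],[0,0,0],-1],
  [[0,0,0],[0,0,0],-1],
])

```text
time_s: 52.75
tcp_pos: [0.5522, -0.2526, 0.2362]
orientation: [0.0, -0.029, 1.0, -0.0]
contact_force: [-0.3, -0.4, -0.2]
opening: 0.0108
finger_force: 68.4
```

Request:
play_rows([
  [[0,0,-0.15],[0,0,0],-1],
  [[0,0,-0.23],[0,0,0],-1],
  [[0,0,-0.22],[0,0,0],-1],
  [[0,0,0],[0,0,0],-1],
  [[0,0,0],[0,0,0],-1],
  [[0,0,0],[0,0,0],-1],
])

```text
time_s: 53.5
tcp_pos: [0.5516, -0.2523, 0.3237]
orientation: [-0.002, -0.029, 1.0, 0.001]
contact_force: [-0.3, -1.0, 0.3]
opening: 0.0107
finger_force: 68.4
```

```bash
python3 - <<'E'
from br import *
report(('top',),.068,.085); rims()
go([(458.4,-33,325,93.4,50),(458.4,-33,301,93.4,30)])
E
```

```text
top [535.3 -29.2 126.9  33.9   2.7] 2.0 0.0756 457 matxy [ 0.9 -1.2]
top [336 167  20  23  58] ((626.9940185546875, -246.31460571289062), 37.62541961669922)
top [340 225  12  16  31] ((454.98834228515625, -238.74423217773438), 28.850431442260742)
wrist [197   0  41  98 816] ((448.70635986328125, -277.81097412109375), 30.62973976135254)
wrist [272   0  40  98 800] ((445.9481201171875, -238.38267517089844), 30.478031158447266)
wrist [219 246  10   9  52] ((599.5855712890625, -273.5386047363281), 5.413954257965088)
t 53.6 at [ 551.8 -252.4  324.4] psi 93.36 tilt [-0.13  0.08] open 10.9
  5 x [[0.107,0.299,-0.001],[0,0,0]]   -> (458.4, -33, 325, 93.4)
  1 x [[0.000,0.000,0.160],[0,0,0]]   -> (458.4, -33, 301, 93.4)
```

Request:
play_rows([
  [[0.107,0.299,0],[0,0,0],-1],
  [[0.107,0.299,0],[0,0,0],-1],
  [[0.107,0.299,0],[0,0,0],-1],
  [[0.107,0.299,0],[0,0,0],-1],
  [[0.107,0.299,0],[0,0,0],-1],
  [[0,0,0],[0,0,0],-1],
  [[0,0,0],[0,0,0],-1],
  [[0,0,0.08],[0,0,0],-1],
  [[0,0,0.07],[0,0,0],-1],
  [[0,0,0.013],[0,0,0],-1],
  [[0,0,0],[0,0,0],-1],
  [[0,0,0],[0,0,0],-1],
])

```text
time_s: 55.15
tcp_pos: [0.459, -0.0336, 0.3018]
orientation: [0.0, -0.029, 1.0, -0.0]
contact_force: [-0.2, 0.2, -0.5]
opening: 0.0108
finger_force: 68.6
```

Request:
play_rows([
  [[0,0,0.007],[0,0,0],-1],
  [[0,0,0.007],[0,0,0],-1],
  [[0,0,0],[0,0,0],-1],
])

```text
time_s: 55.52
tcp_pos: [0.4588, -0.0334, 0.2994]
orientation: [0.0, -0.029, 1.0, -0.0]
contact_force: [-0.2, 0.0, -1.3]
opening: 0.0103
finger_force: 68.6
```

```bash
python3 - <<'E'
from br import *
p,psi,M,s=cur(); print(p,psi,s['contact_force'],s['moment'],np.degrees(M[:2,2]))
c=grab('wrist'); brush(c,r.read_state())
c=grab('scene'); cv2.imwrite('pics/s6.png',cv2.resize(c['image'][130:240,170:310][...,::-1],(762,599),interpolation=cv2.INTER_CUBIC))
E
```

```text
[458.81979337 -33.4089842  299.41329824] 93.36954897758345 [-0.16820747  0.01661236 -1.27895991] [ 0.01277764 -0.0030374  -0.0429521 ] [ 0.002171   -0.00235192]
 px 5921 far end tx 0.0843 yaw -0.05 ty0 0.0011 pitch 0.12 surface tz0 0.1467
```

View pics/s6.png

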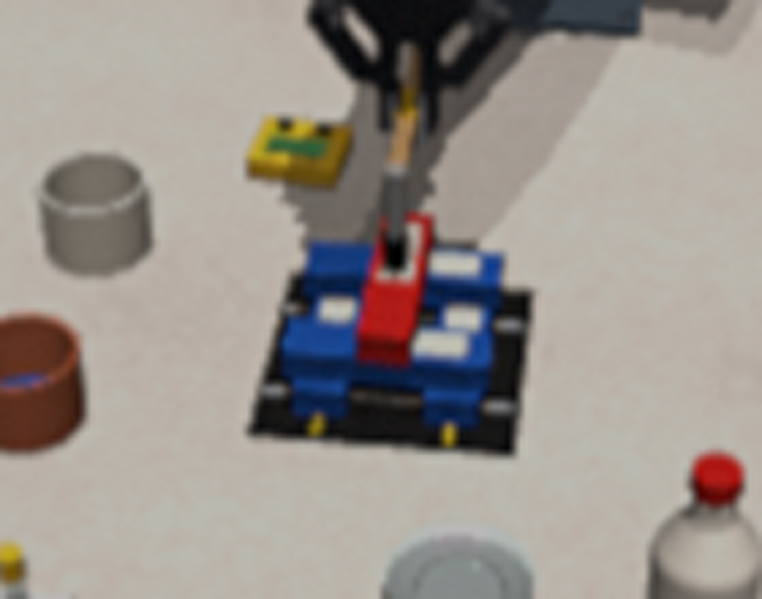

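The tip at (397,255) is just above the red case, so I lower it in millimetre steps.

Request:
play_rows([
  [[0,0,0.008],[0,0,0],-1],
  [[0,0,0],[0,0,0],-1],
  [[0,0,0.008],[0,0,0],-1],
  [[0,0,0],[0,0,0],-1],
  [[0,0,0],[0,0,0],-1],
])

```text
time_s: 56.25
tcp_pos: [0.4589, -0.0334, 0.297]
orientation: [-0.0, -0.029, 1.0, 0.0]
contact_force: [0.8, -0.3, -0.1]
opening: 0.0108
finger_force: 68.6
```

Request:
play_rows([
  [[0,0,0.006],[0,0,0],-1],
  [[0,0,0],[0,0,0],-1],
  [[0,0,0],[0,0,0],-1],
])

```text
time_s: 56.62
tcp_pos: [0.4589, -0.0335, 0.2961]
orientation: [0.0, -0.029, 1.0, -0.0]
contact_force: [0.5, -0.8, -0.9]
opening: 0.0104
finger_force: 68.6
```

Request:
play_rows([
  [[0,0,0.006],[0,0,0],-1],
  [[0,0,0],[0,0,0],-1],
  [[0,0,0],[0,0,0],-1],
])

```text
time_s: 57.0
tcp_pos: [0.4587, -0.0335, 0.2957]
orientation: [-0.0, -0.029, 1.0, -0.0]
contact_force: [-3.6, -0.1, 4.6]
opening: 0.0109
finger_force: 69.1
```

Request:
play_rows([
  [[0,0,0],[0,0,0],-1],
  [[0,0,-0.05],[0,0,0],-1],
  [[0,0,-0.1],[0,0,0],-1],
  [[0,0,-0.1],[0,0,0],-1],
  [[0.088,-0.311,0],[0,0,0],-1],
  [[0.088,-0.311,0],[0,0,0],-1],
  [[0.088,-0.311,0],[0,0,0],-1],
  [[0,0,0],[0,0,0],-1],
  [[0,0,0],[0,0,0],-1],
  [[0,0,0],[0,0,0],-1],
  [[0,0,0],[0,0,0],-1],
])

```text
time_s: 58.38
tcp_pos: [0.4278, -0.1745, 0.3328]
orientation: [0.0, -0.03, 1.0, 0.0]
contact_force: [-1.2, 0.4, -0.4]
opening: 0.0108
finger_force: 68.6
```

```bash
python3 - <<'E'
from br import *
report(('top','wrist'),.068,.085); rims(); brush(grab('wrist'),r.read_state())
go([(365.9,-262.3,328,93.4,50),(365.9,-262.3,236,93.4,30)])
E
```

```text
top [534.1 -29.2 124.5  34.7   2.9] 2.0 0.0755 465 matxy [-0.3 -1.2]
top [336 167  25  24 108] ((625.9367065429688, -248.21141052246094), 38.86067199707031)
wrist [ 102  157   97   91 1989] ((441.6009216308594, -256.95074462890625), 38.592384338378906)
 px 5875 far end tx 0.0842 yaw 0.09 ty0 0.0011 pitch 0.12 surface tz0 0.1467
t 58.6 at [ 427.6 -175.1  332.7] psi 93.41 tilt [-0.  0.] open 11.0
  3 x [[0.148,-0.185,0.010],[0,0,0]]   -> (365.9, -262.3, 328, 93.4)
  4 x [[0.000,0.000,0.153],[0,0,0]]   -> (365.9, -262.3, 236, 93.4)
```

Request:
play_rows([
  [[0.148,-0.183,0.01],[0,0,0],-1],
  [[0.148,-0.183,0.01],[0,0,0],-1],
  [[0.148,-0.183,0.01],[0,0,0],-1],
  [[0,0,0],[0,0,0],-1],
  [[0,0,0],[0,0,0],-1],
  [[0,0,0],[0,0,0],-1],
  [[0,0,0.22],[0,0,0],-1],
  [[0,0,0.22],[0,0,0],-1],
  [[0,0,0.17],[0,0,0],-1],
  [[0,0,0],[0,0,0],-1],
  [[0,0,0],[0,0,0],-1],
  [[0,0,0],[0,0,0],-1],
])

```text
time_s: 60.12
tcp_pos: [0.3666, -0.262, 0.2385]
orientation: [0.001, -0.03, 1.0, -0.001]
contact_force: [-0.2, 0.8, -1.4]
opening: 0.01
finger_force: 68.7
```

Request:
play_rows([
  [[0,0,0],[0,0,0],-1],
  [[0,0,0],[0,0,0],-1],
  [[0,0,0],[0,0,0],-1],
])

```text
time_s: 60.5
tcp_pos: [0.3659, -0.2617, 0.2369]
orientation: [0.0, -0.029, 1.0, -0.0]
contact_force: [-0.2, 0.5, -1.2]
opening: 0.0107
finger_force: 68.7
```

Request:
play_rows([
  [[0,0,-0.15],[0,0,0],-1],
  [[0,0,-0.27],[0,0,0],-1],
  [[0,0,-0.27],[0,0,0],-1],
  [[0,0,-0.17],[0,0,0],-1],
  [[0,0,0],[0,0,0],-1],
  [[0,0,0],[0,0,0],-1],
  [[0,0,0],[0,0,0],-1],
])

```text
time_s: 61.38
tcp_pos: [0.3655, -0.2613, 0.3637]
orientation: [-0.001, -0.029, 1.0, 0.001]
contact_force: [-0.5, 0.2, -0.2]
opening: 0.0108
finger_force: 68.7
```

```bash
python3 - <<'E'
from br import *
rims(); brush(grab('wrist'),r.read_state())
go([(528.6,-406.2,362,93.4,50),(528.6,-406.2,249,93.4,30)])
E
```

```text
top [336 167  25  24 103] ((627.5203247070312, -248.07041931152344), 39.476585388183594)
top [339 225  25  24  94] ((443.4481201171875, -257.4466857910156), 38.82124710083008)
wrist [213 223  27  37 226] ((423.9798583984375, -283.0029296875), 21.440324783325195)
wrist [270 225  21  30 182] ((419.94891357421875, -231.9900360107422), 17.181093215942383)
 px 5861 far end tx 0.0844 yaw -0.02 ty0 0.0012 pitch 0.1 surface tz0 0.147
t 61.5 at [ 365.7 -261.4  364.4] psi 93.37 tilt [-0.09  0.09] open 10.7
  5 x [[-0.206,-0.206,0.003],[0,0,0]]   -> (528.6, -406.2, 362, 93.4)
  4 x [[0.000,0.000,0.188],[0,0,0]]   -> (528.6, -406.2, 249, 93.4)
```

Request:
play_rows([
  [[-0.206,-0.206,0],[0,0,0],-1],
  [[-0.206,-0.206,0],[0,0,0],-1],
  [[-0.206,-0.206,0],[0,0,0],-1],
  [[-0.206,-0.206,0],[0,0,0],-1],
  [[-0.206,-0.206,0],[0,0,0],-1],
  [[0,0,0],[0,0,0],-1],
  [[0,0,0],[0,0,0],-1],
  [[0,0,0],[0,0,0],-1],
  [[0,0,0],[0,0,0],-1],
  [[0,0,0],[0,0,0],-1],
])

```text
time_s: 62.78
tcp_pos: [0.5288, -0.4063, 0.3668]
orientation: [0.0, -0.029, 1.0, -0.0]
contact_force: [0.3, 0.1, -1.3]
opening: 0.0108
finger_force: 68.7
```

```bash
python3 - <<'E'
from br import *
go([(528.6,-406.2,248,93.4,30)])
E
```

```text
t 62.8 at [ 528.8 -406.3  366.8] psi 93.37 tilt [ 0.06 -0.05] open 10.8
  4 x [[0.000,0.000,0.198],[0,0,0]]   -> (528.6, -406.2, 248, 93.4)
```

Request:
play_rows([
  [[0,0,0.25],[0,0,0],-1],
  [[0,0,0.25],[0,0,0],-1],
  [[0,0,0.17],[0,0,0],-1],
  [[0,0,0.1],[0,0,0],-1],
  [[0,0,0],[0,0,0],-1],
  [[0,0,0],[0,0,0],-1],
  [[0,0,0.03],[0,0,0],-1],
  [[0,0,0.01],[0,0,0],-1],
  [[0,0,0],[0,0,0],-1],
  [[0,0,0],[0,0,0],-1],
  [[0,0,0],[0,0,0],-1],
])

```text
time_s: 64.15
tcp_pos: [0.5292, -0.4068, 0.2443]
orientation: [0.0, -0.029, 1.0, -0.0]
contact_force: [-0.4, -0.4, -0.4]
opening: 0.0108
finger_force: 68.7
```

```bash
python3 - <<'E'
from br import *
go([(528.6,-406.2,244.2,93.4,30)])
E
```

```text
t 64.2 at [ 529.2 -406.8  244.3] psi 93.36 tilt [ 0. -0.] open 10.8
  1 x [[0.004,0.004,0.001],[0,0,0]]   -> (528.6, -406.2, 244.2, 93.4)
```

Release slowly, then rise and look.

Request:
play_rows([
  [[0,0,0],[0,0,0],-0.6],
  [[0,0,0],[0,0,0],-0.4],
  [[0,0,0],[0,0,0],-0.1],
  [[0,0,0],[0,0,0],0.3],
  [[0,0,0],[0,0,0],0.7],
  [[0,0,0],[0,0,0],1],
  [[0,0,0],[0,0,0],1],
  [[0,0,0],[0,0,0],1],
])

```text
time_s: 65.15
tcp_pos: [0.5292, -0.4067, 0.2442]
orientation: [-0.0, -0.029, 1.0, 0.0]
contact_force: [0.1, -0.7, -0.0]
opening: 0.0853
finger_force: 0.0
```

Request:
play_rows([
  [[0,0,-0.15],[0,0,0],1],
  [[0,0,-0.3],[0,0,0],1],
  [[0,0,-0.3],[0,0,0],1],
  [[0,0,-0.2],[0,0,0],1],
  [[0.1,0.3,0],[0,0,0],1],
  [[0.1,0.3,0],[0,0,0],1],
  [[0.1,0.3,0],[0,0,0],1],
  [[0.1,0.3,0],[0,0,0],1],
  [[0,0,0],[0,0,0],1],
  [[0,0,0],[0,0,0],1],
  [[0,0,0],[0,0,0],1],
  [[0,0,0],[0,0,0],1],
])

```text
time_s: 66.65
tcp_pos: [0.4591, -0.2315, 0.3867]
orientation: [0.0, -0.029, 1.0, -0.0]
contact_force: [-0.2, -0.2, 0.0]
opening: 0.0855
finger_force: 0.0
```

```bash
python3 - <<'E'
from br import *
go([(500,-250,400,93.4,50)])
c=grab('wrist'); cv2.imwrite('pics/w7.png',c['image'][...,::-1]); W=cloud(c); hsv=cv2.cvtColor(c['image'],cv2.COLOR_RGB2HSV)
m=(W[...,2]>.09)&(W[...,2]<.104)&(W[...,1]<-.38)&(W[...,1]>-.43)&(W[...,0]>.43)&(W[...,0]<.62)&(hsv[...,1]>80)&(hsv[...,2]>90)&(hsv[...,0]<40)
print('shaft',m.sum(),fitrect(W[m][:,:2]),np.median(W[m][:,2]))
rims()
for a,b in ((.019,.032),(.044,.058),(.068,.085)): report(('wrist','top'),a,b)
E
```

```text
t 66.7 at [ 459.1 -231.5  386.7] psi 93.3 tilt [ 0.   -0.01] open 85.5
  1 x [[-0.265,-0.139,-0.089],[0,0,0]]   -> (500, -250, 400, 93.4)
shaft 2307 [ 522.2 -405.9  155.3   14.     3.7] 0.09773621465039267
top [336 167  25  23 104] ((625.7290649414062, -248.9429473876953), 38.997833251953125)
top [339 237  22  12  42] ((428.64013671875, -251.87265014648438), 34.95515060424805)
wrist [ 186  115   81   80 1225] ((441.3172607421875, -257.4062194824219), 37.873023986816406)
wrist [ 196  289   68   62 1120] ((626.907470703125, -249.3176727294922), 38.54273986816406)
top [666.4 423.5 132.   35.5  62.7] 89.0 0.0249 393 matxy 
top [379.5 845.5  96.2  49.3 -87.7] 110.0 0.0507 241 matxy 
wrist [534.2 -28.3 131.2  35.5   2.8] 1.0 0.0754 4699 matxy [-0.1 -0.3]
top [535.3 -29.3 126.6  34.2   2.8] 2.0 0.0759 461 matxy [ 0.9 -1.3]
```

View pics/w7.png

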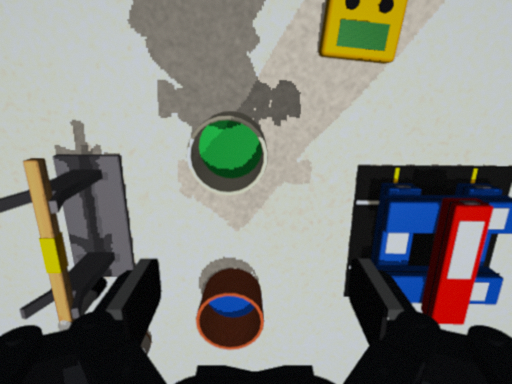

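The brush lies level in both forks at (47,240), the pot (230,310) and beaker (230,150) stand upright, and the stack is square with red centred at (462,265).

```bash
python3 -c "
from plant import r
print(r.job_done())"
```

```text
the job is handed in; nothing more can be done
None
```

I handed the job in at about 67 s: the five cases are stacked on the mat with the red one on top in the middle, the brush was dipped in dye, dabbed on red, rinsed and laid back in its rest, and the last views show the pot and beaker upright where they started.

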